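Rebuild a filter holder on the vacuum manifold

ROBOT

A 6-joint arm with a two-finger parallel gripper is mounted at the origin on the work surface. World frame = base frame: x ahead of the robot, y to its left, z up, the work surface at z = 0. Lengths are in m, angles in rad, forces in N, time in s.
With the tool pointing down it reaches from about 0.3 to 0.775 m from the base axis. Payload 14.6 kg.
Tool frame: the origin (TCP) lies at the very end of the fingers, on their centre line; the grasp point (between the pads) lies 19 mm behind it; z points along the fingers, x is the direction in which the jaws open and shut, and the axes are right-handed (so a half turn about z gives the same grasp; the last joint's range is limited). The gripper opens to 94 mm and grips with 3 to 60 N. Pads are 16 mm wide; open, the fingers measure 119 mm over their backs; the gripper's body (75 mm by 177 mm) begins 78 mm behind the grasp point.
Start: joints at [-1.213, 0.3, 1.521, -0, 1.321, -0.067], TCP at [0.227, -0.501, 0.205] pointing down, gripper open.
Joint ranges: [-3.03, 3.03], [-0.79, 2.21], [0.23, 2.52], [-1.04, 4.18], [0, 3.07], [-2.55, 2.55]. Speed limits (rad/s): [2.22, 2.22, 2.57, 3.14, 3.14, 3.14].

INTERFACE

Orientations are given as a unit quaternion [w, x, y, z].
In Python, from rig import ctrl gives the robot as it stands.
- The arm moves only by the shell command python3 -m handwheel 'ROWS' [OPENING] [FORCE]. ROWS is text: rows parted by semicolons, each of 4 numbers parted by spaces: the shift along the tool's x, y, z each as a share of 50 mm, from -1 to 1, then the turn about the tool's z as a share of 180 degrees, from -1 to 1. A call has 1 to 8 rows; each row shifts and turns the commanded pose from where the row before left it, along the tool's axes as they then stand; what a row does not reach is not made up. A row lasts 1/12 s, in which the tool goes at most 41.7 mm and 7.16 degrees, less where a joint would pass 70% of its speed; a pose out of reach is approached as far as the arm can. A call with a number of a shift or a turn outside -1 to 1 is refused whole. A call with a gripper value outside its range is refused whole. OPENING is the opening, from 0 (shut) to 1 (fully open), set as the call begins (- or left out, the last holds). The fingers move at their own pace and stop on an object; FORCE is the grip in N (left out, the last holds). Time passes only in rows, so rows that do not move let the fingers close. It gives the time, the measured TCP pose, the force and the opening at its end, in the units of the state.
- ctrl.read_state(): the state, without advancing time (a new reading comes with each control period).
- ctrl.snapshot(name): name is "scene" or "top" or "wrist"; returns the picture (480x640x3 uint8, red, green, blue); there is no depth.
- ctrl.calibration(name): a dict with "camera_matrix" (3x3 intrinsics, pixels), "D" ([k1, k2, p1, p2, k3] as OpenCV has them; the pictures are not rectified), "R" (3x3) and "t" (3): a world point X has camera coordinates R X + t. Camera axes: x right, y down, z forward; pixel columns grow to the right and rows downward; lengths in m; the calibration is good to about 2 mm. A picture is of the moment at which its call begins: read the wrist's pose just before it. calibration takes no time and is no camera call; for the wrist camera it gives the pose at the moment of the call.
- ctrl.close_job(): hands the job in, once; it reports no verdict.
The state is a dict: "clock": time; "joints": joint angles; "qd": joint speeds; "joint_torque": joint torques, N m; "eef_pos": TCP position; "orientation": TCP orientation; "contact_force": force on the tool from outside, world axes, zero at the start; "wrist_torque": the same for the moment, N m; "gripper_width": finger opening in m.
Only numpy, scipy, OpenCV 4.12 (cv2) and the standard library are available. Lean on these libraries where they do the work, as an engineer would, in place of code of your own. Each camera call takes 0.05 s, during which the arm holds its last target. There are 200 camera calls.

TASK

Put the washed filter holder on the vacuum manifold back together: take the parts from the sloped draining tray and drop them flat into the open steel barrel in order - perforated support plate at the bottom, plain sintered filter disc on it, then the spacer ring. Then set the knurled retaining ring in the barrel and screw it down clockwise until it clamps the stack firmly. Leave the rubber bung, dish, beaker, bottle and measuring cylinder where they are, and do not bump the glass funnel beside the barrel.

Things in the scene. Friction and masses are not known exactly. Their poses are not given: they have to be found in the camera images.
- plate_c (a point): Support plate: stainless disc, 40 mm diameter, 6 mm thick, drilled with many small holes. Point: its centre, half-way through its thickness; z is its axis. Starts flat on the draining tray's slope in any lane, its rim against the stop lip, so its axis leans 30 degrees from vertical.
- frit_c (a point): Filter disc: plain white sintered-glass disc without holes, 40 mm diameter, 7 mm thick. Point: its centre; z is its axis. Starts flat on the tray's slope, against the lip, in any lane.
- spacer_c (a point): Spacer ring: flat white plastic ring, 40 mm outside, 27 mm hole, 8 mm thick. Point: its centre; z is its axis. Starts flat on the tray's slope, against the lip, in any lane.
- ring_c (a point): Retaining ring, stainless, 37 mm tall with a 28 mm through hole, standing upright on the bench in the row before the manifold, any yaw. From its underside: pilot 40 mm diameter to 6 mm, neck 47 mm to 19 mm, knurled head 54 mm diameter from 19 to 37 mm (grip here). Point: centre of the head, on the axis, 28 mm above the underside; z is the axis, up.
- lug (a point): Tip of one of the retaining ring's three lugs (radial pins 2.5 mm thick, tips 27.5 mm from the ring's axis, 8.75 mm above its underside), on ring_c's own +x side; the others are 120 degrees either way. A dark mark on the head's top lies over each. Set down elsewhere than at a thread start, the lugs ride on the ridges; turned clockwise they slide down to the next start.
- mouth (a point): Rim centre of the open filter holder: fixed upright steel barrel, 64 mm outside, on one of the manifold's three stations (varies). Rim 130 mm above the bench; z is the axis, up. Inside, from the rim down: three thread ridges (free opening 49.9 mm) to 11 mm, funnel to 18 mm, 43 mm bore to the flat floor at 38 mm.
- start (a point): Top end of one of the barrel's three thread ridges, 26 mm from its axis, 2.25 mm below the rim, on mouth's own +x side; the others 120 degrees either way; a dark mark on the rim at each. Ridges run down clockwise (from above) over 150 degrees, 1 mm per 20 degrees. A lug lowered just counterclockwise of a start, then turned clockwise, goes under that ridge.
- seat (a point): Centre of the barrel's floor, 38 mm below mouth; z up. The stack is 6 + 7 + 8 = 21 mm tall. On it the retaining ring gets tight about 70 degrees clockwise of the starts, its underside 21 mm above the floor, its head's underside 2 mm above the rim. The parts give a little: some 15 degrees beyond that clamps them with 10 to 15 N, and the ring stays tight when let go.
- tray: Sloped draining tray, fixed: steel sheet 284 mm wide, 105 mm along the slope, rising at 30 degrees towards the robot, its face looking away from it. Origin on the bench; x level, down the slope, away from the robot; y along the stop lip, z up. The face's lower edge is at x = 45 mm, 30 mm above the bench; the lip there stands 5 mm above the face. Four lanes 72 mm apart along y: plate, filter disc, spacer, bung in any order.
- funnel: Glass funnel clamped on a neighbouring station of the manifold, fixed; fragile, keep off. Origin at its foot, 78 mm above the bench, z up; up to 69 mm in diameter, its rim 138 mm above the origin (216 mm above the bench). Stations are 135 mm apart.
- blank: The third station, closed with a black plug, fixed. Origin at its foot 78 mm above the bench; 64 mm diameter, 74 mm tall to the plug's knob.
- bung: Black rubber bung on the tray, standing on its broad end in one of the four lanes: 40 mm at the base, 32 mm at the top, 30 mm tall. Leave it. Origin at the centre of its underside.
- dish: Small flat clear dish, 63 mm diameter, 15 mm high, in the row before the manifold. Leave it. Origin under its centre.
- beaker: Small glass beaker, 48 mm diameter, 62 mm high, in the row before the manifold. Leave it. Origin under its centre.
- reagent: Glass reagent bottle with a blue cap, 70 mm diameter, 145 mm high, behind, between manifold and tray. Leave it. Origin under its centre.
- cylinder: Measuring cylinder, 200 mm high, 27 mm diameter on a 60 mm foot, right of the tray. Leave it. Origin under its centre.

How it is judged:
On the way, in this order (a step that is already met when the one before it is completed fails the run):
1. the support plate lies flat on the barrel's floor (z of plate_c in the frame of seat between 0.0014 and 0.0046 m and horizontal distance between plate_c and seat below 0.003 m and angle between the z axis of plate_c and the z axis of seat, either way round below 0.08 rad), for 0.2 s.
2. the filter disc lies flat on the support plate (all of step 1 and z of frit_c in the frame of seat between 0.0075 and 0.0115 m and horizontal distance between frit_c and seat below 0.003 m and angle between the z axis of frit_c and the z axis of seat, either way round below 0.08 rad), for 0.2 s.
3. the spacer ring lies flat on the filter disc (all of step 2 and z of spacer_c in the frame of seat between 0.0148 and 0.0192 m and horizontal distance between spacer_c and seat below 0.003 m and angle between the z axis of spacer_c and the z axis of seat, either way round below 0.08 rad), for 0.2 s.
4. the retaining ring is screwed down on the spacer (z of ring_c in the frame of seat between 0.0456 and 0.0504 m and horizontal distance between ring_c and seat below 0.003 m and angle between the z axis of ring_c and the z axis of seat, either way round below 0.08 rad and contact force between ring and spacer above 3 N), for 0.2 s.
At the end, for the whole second after the job is handed in: Centres above the barrel floor: plate 3+-1.6 mm, filter 9.5+-2, spacer 17+-2.2, ring head 48+-2.4; each within 3 mm of the axis and 0.08 rad of level; ring presses on the spacer with over 3 N; all under 10 mm/s (all of step 3 and all of step 4 and linear speed of each of plate, frit, spacer, ring below 0.01 m/s); the robot touches nothing.
It fails at once if the rubber bung was shifted more than 25 mm or turned over (distance of bung from where it was at the start of the episode above 0.025 m or angle between bung's own z axis and vertical above 0.9 rad).
It fails at once if the dish or the beaker was shifted more than 25 mm or tipped ((distance of dish from where it was at the start of the episode above 0.025 m or angle between dish's own z axis and vertical above 0.35 rad) or (distance of beaker from where it was at the start of the episode above 0.025 m or angle between beaker's own z axis and vertical above 0.35 rad)).
It fails at once if the reagent bottle or the measuring cylinder was shifted more than 25 mm or tipped ((distance of reagent from where it was at the start of the episode above 0.025 m or angle between reagent's own z axis and vertical above 0.35 rad) or (distance of cylinder from where it was at the start of the episode above 0.025 m or angle between cylinder's own z axis and vertical above 0.35 rad)).
It fails at once if the funnel was struck with more than 8 N (contact force between any of the arm, the fingers and funnel above 8 N).
It also fails if it takes over 72 s, if anything falls off the work surface, if the arm or the gripper's body presses on something with over 40 N, if the wrist force passes 120 N, or if a joint passes its speed limit or range.

## Working session

There is one attempt and no reset: what is moved stays moved. The work goes in short steps, Python scripts to look and compute and a shell command to move; the robot and the scene stay as the last step left them, time stands still between calls to the robot, and variables do not carry over. Pictures are saved under pics/ and viewed, about 8 in all and at most 12, crops included, and the job is handed in when it is done.

```bash
ls; mkdir -p pics
python3 - <<'E'
from rig import ctrl
import cv2,json
for n in("scene","top"):
    cv2.imwrite(f"pics/{n}0.png",ctrl.snapshot(n)[:,:,::-1])
    c=ctrl.calibration(n);print(n,{k:__import__('numpy').round(v,4).tolist() for k,v in c.items()})
print(ctrl.read_state())
E
```

```text
pics
scene {'camera_matrix': [[500.4055, 0.0, 317.5127], [0.0, 500.4055, 244.8033], [0.0, 0.0, 1.0]], 'D': [-0.0291, 0.0, 0.0, 0.0, 0.0], 'R': [[0.6796, 0.7336, -0.0055], [0.5593, -0.5229, -0.6433], [-0.4748, 0.4341, -0.7656]], 't': [-0.341, -0.3347, 1.4229]}
top {'camera_matrix': [[497.5539, 0.0, 323.7736], [0.0, 497.5539, 233.1502], [0.0, 0.0, 1.0]], 'D': [-0.0367, 0.0, 0.0, 0.0, 0.0], 'R': [[-0.014, -0.9999, 0.0067], [-0.9801, 0.0124, -0.1982], [0.1981, -0.0094, -0.9801]], 't': [-0.1049, 0.6196, 0.9557]}
{'clock': 0.1, 'joints': array([-1.21261366e+00,  3.00421201e-01,  1.52149992e+00,  1.59108335e-05,
        1.32071321e+00, -6.66049489e-02]), 'qd': array([ 0.00098744, -0.0022619 , -0.00240385,  0.002351  , -0.00192287,
       -0.00080772]), 'joint_torque': array([ 4.57002234e-04, -5.32645333e+01, -3.53283656e+01,  7.09144771e-02,
        2.34898890e-02, -7.26737676e-05]), 'eef_pos': array([ 0.22658732, -0.50090276,  0.20494804]), 'orientation': array([-3.17061979e-04,  8.40274748e-01, -5.42160563e-01, -4.13282870e-04]), 'contact_force': array([0.3056759 , 0.76097835, 0.60403617]), 'wrist_torque': array([0.01784964, 0.00583313, 0.04107937]), 'gripper_width': 0.0937610785720371}
```

View pics/top0.png

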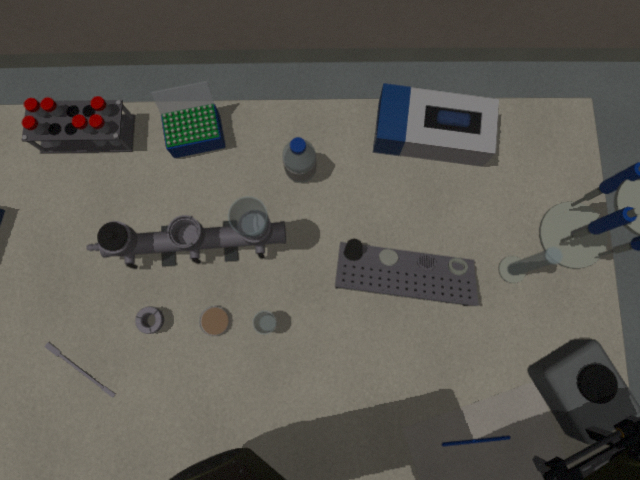

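View pics/scene0.png

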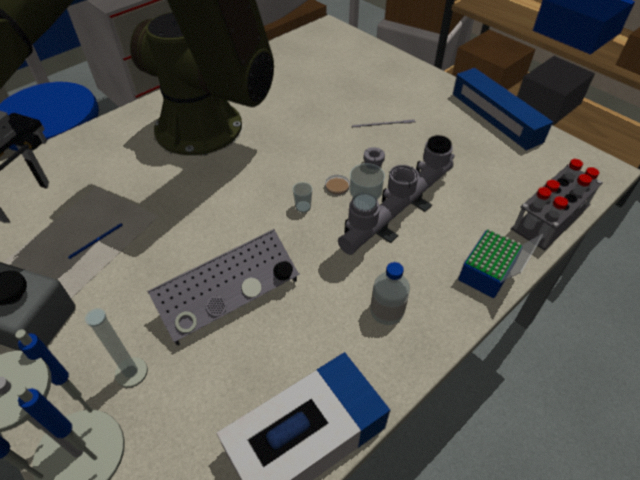

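```bash
cat > h.py <<'E'
from rig import ctrl
import numpy as np, cv2
from scipy.spatial.transform import Rotation as Ro
def px2w(c,uv,z):
    K,D,R,t=[np.array(c[k],float) for k in("camera_matrix","D","R","t")]
    p=cv2.undistortPoints(np.array(uv,float).reshape(-1,1,2),K,D).reshape(-1,2)
    d=np.c_[p,np.ones(len(p))]@R; o=-R.T@t
    z=np.broadcast_to(z,len(p)); return o+d*((z-o[2])/d[:,2])[:,None]
def w2px(c,X):
    K,D,R,t=[np.array(c[k],float) for k in("camera_matrix","D","R","t")]
    return cv2.projectPoints(np.array(X,float).reshape(-1,3),cv2.Rodrigues(R)[0],t,K,D)[0].reshape(-1,2)
def tri(obs): # [(calib,uv)..] -> point
    A=[];b=[]
    for c,uv in obs:
        o=-np.array(c["R"]).T@np.array(c["t"]); d=px2w(c,[uv],0)[0]-o; d/=np.linalg.norm(d)
        P=np.eye(3)-np.outer(d,d);A.append(P);b.append(P@o)
    return np.linalg.lstsq(np.vstack(A),np.hstack(b),rcond=None)[0]
def pose():
    s=ctrl.read_state();q=s["orientation"];R=Ro.from_quat(np.r_[q[1:],q[0]]).as_matrix()
    return s,R
def yaw(): # world heading of tool x, deg
    s,R=pose();return np.degrees(np.arctan2(R[1,0],R[0,0]))
def plan(xyz,yw=None):
    """shift in shares (of 50mm) in current tool axes to reach xyz, then turn share (about tool z)"""
    s,R=pose(); d=R.T@(np.array(xyz)-s["eef_pos"])/.05
    out=f"t={s['clock']:.2f} now {np.round(s['eef_pos'],4)} yaw {yaw():.1f} F{np.round(s['contact_force'],1)} w{s['gripper_width']:.4f} j {np.round(s['joints'],2)}\n shift shares {np.round(d,3)}"
    if yw is not None:
        dy=(yaw()-yw+90)%180-90   # tool z down: +turn lowers world yaw
        out+=f" turn share {dy/180:.3f} = {dy:.1f} deg"
    print(out)
E
python3 - <<'E'
from h import *
c=ctrl.calibration("top")
for n,uv,z in [("blank",(116,237),.15),("barrel",(185,232),.13),("funnel",(248,218),.2),("ring",(149,320),.037),("dish",(215,320),.015),("beaker",(265,322),.06),("bung",(354,250),.07),("frit",(388,257),.045),("plate",(427,261),.045),("spacer",(458,267),.045),("cyl",(508,268),.0),("reag",(300,165),.05),("traytl",(343,241),.03),("traytr",(476,262),.03)]:
    print(n,px2w(c,[uv],z)[0].round(3))
s,R=pose();w=ctrl.calibration("wrist");print((R.T@(-w["R"].T@w["t"]-s["eef_pos"])).round(4),(w["R"]@R).round(3).tolist(),w["camera_matrix"][0,0])
plan((.45,.2,.35),0)
E
```

```text
blank [0.598 0.276 0.15 ]
barrel [0.61  0.153 0.13 ]
funnel [0.619 0.022 0.2  ]
ring [0.448 0.244 0.037]
dish [0.447 0.114 0.015]
beaker [0.441 0.006 0.06 ]
bung [ 0.581 -0.174  0.07 ]
frit [ 0.57  -0.245  0.045]
plate [ 0.56  -0.326  0.045]
spacer [ 0.547 -0.389  0.045]
cyl [ 0.549 -0.511  0.   ]
reag [ 0.77  -0.065  0.05 ]
traytl [ 0.607 -0.154  0.03 ]
traytr [ 0.559 -0.432  0.03 ]
[-0.0003 -0.078  -0.1784] [[1.0, 0.001, 0.001], [-0.001, 0.964, -0.266], [-0.001, 0.266, 0.964]] 421.6692305127876
t=0.10 now [ 0.2266 -0.5009  0.2049] yaw -65.7 F[0.3 0.8 0.6] w0.0938 j [-1.21  0.3   1.52  0.    1.32 -0.07]
 shift shares [-10.934  -9.849  -2.889] turn share -0.365 = -65.7 deg
```

Run:
```python
from h import *
plan((.55,-.285,.24),-100)
```

```text
t=0.10 now [ 0.2266 -0.5009  0.2049] yaw -65.7 F[0.3 0.8 0.6] w0.0938 j [-1.21  0.3   1.52  0.    1.32 -0.07]
 shift shares [-1.269 -7.673 -0.699] turn share 0.191 = 34.3 deg
```

```bash
python3 -m handwheel '-.14 -.64 -.117 0;-.14 -.64 -.117 0;-.14 -.64 -.117 0;-.14 -.64 -.117 0;-.14 -.64 -.117 0;-.14 -.64 -.117 0;-.14 -.64 0 0;-.14 -.64 0 0'; python3 -m handwheel '-.14 -.64 0 0;-.14 -.64 0 0;-.14 -.64 0 0;-.14 -.64 0 .038;0 0 0 .038;0 0 0 .038;0 0 0 .038;0 0 0 .038'; python3 -m handwheel '0 0 0 0;0 0 0 0'
python3 - <<'E'
from h import *
plan((.55,-.285,.24),-100)
np.savez("w1.npz",**ctrl.calibration("wrist"))
im=ctrl.snapshot("wrist"); cv2.imwrite("pics/w1.png",cv2.resize(im[:,:,::-1],(800,600),interpolation=cv2.INTER_CUBIC))
E
```

```text
clock: 0.77
eef_pos: [0.438, -0.3434, 0.2407]
orientation: [0.0, 0.84, -0.542, 0.0]
contact_force: [0.1, -0.6, 0.5]
gripper_width: 0.0942
clock: 1.43
eef_pos: [0.542, -0.266, 0.24]
orientation: [-0.0, -0.642, 0.767, 0.0]
contact_force: [-0.1, -0.5, -0.2]
gripper_width: 0.0942
clock: 1.6
eef_pos: [0.5418, -0.2663, 0.2403]
orientation: [-0.0, -0.645, 0.764, 0.0]
contact_force: [0.6, 0.1, -0.1]
gripper_width: 0.0939
t=1.60 now [ 0.5418 -0.2663  0.2403] yaw -99.6 F[ 0.6  0.1 -0.1] w0.0939 j [-0.52  0.4   1.31 -0.    1.44  1.22]
 shift shares [ 0.342 -0.224  0.005] turn share 0.002 = 0.4 deg
```

View pics/w1.png

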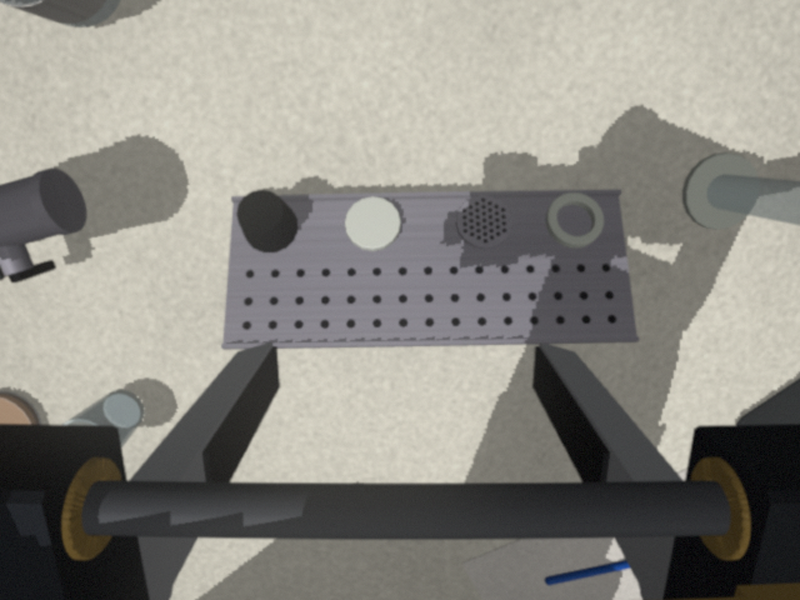

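Run:
```python
from h import *
c=dict(np.load("w1.npz")); f=lambda u,v,z:px2w(c,[((u+.5)/1.25-.5,(v+.5)/1.25-.5)],z)[0]
L=f(233,199,.030);Rr=f(621,193,.030);Lb=f(223,347,.0825);Rb=f(637,340,.0825)
print("lip",L.round(4),Rr.round(4),np.linalg.norm(L-Rr),"top edge",Lb.round(4),Rb.round(4),np.linalg.norm(Lb-Rb),"heading",np.degrees(np.arctan2(*(L-Rr)[[1,0]])),np.degrees(np.arctan2(*(Lb-Rb)[[1,0]])))
for n,u,v,z,h in[("frit",373,223,.0461,.007),("plate",484,221,.0452,.006),("spacer",575,220,.0469,.008)]:
    p=f(u,v,z); print(n,p.round(4), "dist to lip horiz", (np.cross((L-Rr)[:2]/np.linalg.norm((L-Rr)[:2]),(p-Rr)[:2])).round(4), "along",np.dot((L-Rr)[:2],(p-Rr)[:2])/np.linalg.norm(L-Rr))
t=ctrl.calibration("top");s=ctrl.calibration("scene")
w=lambda u,v:(c,((u+.5)/1.25-.5,(v+.5)/1.25-.5))
print("tri frit",tri([w(373,223),(t,(388,257)),(s,(251,288))]).round(4),"spacer",tri([w(575,220),(t,(458,267)),(s,(185,322))]).round(4),"plate",tri([w(484,221),(t,(427,261)),(s,(216,307))]).round(4))
print("cyl",f(723,190,0))
```

```text
lip [ 0.6048 -0.1475  0.03  ] [ 0.5614 -0.4288  0.03  ] 0.28457564615088615 top edge [ 0.5105 -0.133   0.0825] [ 0.4677 -0.4133  0.0825] 0.28360411657850226 heading 81.22917827630525 81.33342538200307
frit [ 0.5719 -0.247   0.0461] dist to lip horiz 0.0173 along 0.18127594802843236
plate [ 0.56   -0.3248  0.0452] dist to lip horiz 0.0173 along 0.10257656727837124
spacer [ 0.5503 -0.3884  0.0469] dist to lip horiz 0.0171 along 0.03819438118383436
tri frit [ 0.5706 -0.2465  0.0397] spacer [ 0.5481 -0.3902  0.0414] plate [ 0.5602 -0.3259  0.0419]
cyl [ 0.54619828 -0.52219132  0.        ]<stdin>:6: DeprecationWarning: Arrays of 2-dimensional vectors are deprecated. Use arrays of 3-dimensional vectors instead. (deprecated in NumPy 2.0)
```

Run:
```python
from h import *
plan((.5635,-.3253,.08),-98.7)
```

```text
t=1.65 now [ 0.5418 -0.2663  0.2403] yaw -99.6 F[-0.3 -0.3  0.6] w0.0940 j [-0.52  0.4   1.31  0.    1.44  1.22]
 shift shares [ 1.091 -0.626  3.206] turn share -0.005 = -0.9 deg
```

```bash
python3 -m handwheel '.545 -.313 .4 0;.546 -.313 .4 -.005;0 0 .6 0;0 0 .6 0;0 0 .6 0;0 0 .6 0;0 0 0 0;0 0 0 0' .55 30
python3 - <<'E'
from h import *
plan((.5635,-.3253,.043),-98.7)
E
```

```text
clock: 2.32
eef_pos: [0.563, -0.3252, 0.08]
orientation: [-0.0, -0.651, 0.759, 0.001]
contact_force: [0.4, -0.5, 1.9]
gripper_width: 0.0518
t=2.32 now [ 0.563  -0.3252  0.08  ] yaw -98.8 F[ 0.4 -0.5  1.9] w0.0518 j [-0.58  0.64  1.33  0.    1.18  1.14]
 shift shares [ 0.002 -0.012  0.741] turn share -0.001 = -0.1 deg
```

```bash
python3 -m handwheel '0 -.01 .3 0;0 0 .24 0;0 0 .1 0;0 0 .06 0;0 0 .04 0;0 0 0 0'
python3 - <<'E'
from h import *
plan((.5635,-.3253,.043),-98.7)
cv2.imwrite("pics/w2.png",ctrl.snapshot("wrist")[200:480,150:500,::-1].repeat(2,0).repeat(2,1))
E
```

```text
clock: 2.82
eef_pos: [0.564, -0.3256, 0.0439]
orientation: [0.0, -0.65, 0.76, -0.0]
contact_force: [-0.1, 0.3, -0.2]
gripper_width: 0.0516
t=2.82 now [ 0.564  -0.3256  0.0439] yaw -98.9 F[-0.1  0.3 -0.2] w0.0516 j [-0.58  0.68  1.35  0.    1.11  1.15]
 shift shares [-0.004  0.012  0.018] turn share -0.001 = -0.2 deg
```

View pics/w2.png

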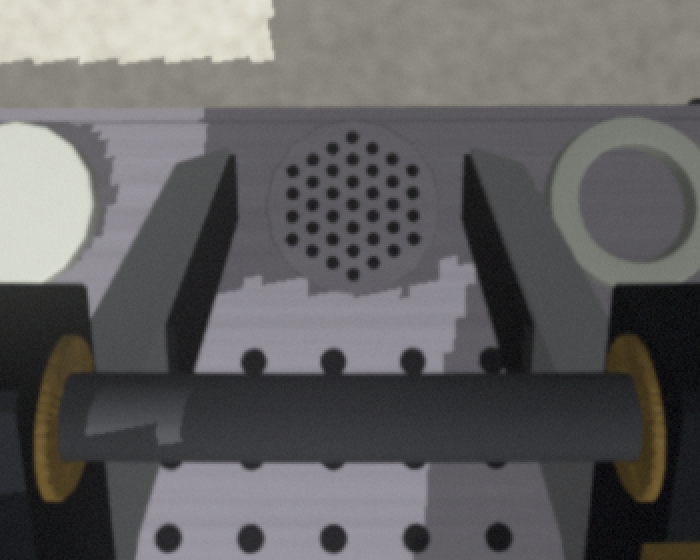

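Plate at (352,207) sits centred between the finger tips; tips are beside it, no contact force. Lowering 1 mm more and closing.

```bash
python3 -m handwheel '0 0 .026 0;0 0 0 0;0 0 0 0;0 0 0 0;0 0 0 0;0 0 0 0' 0.3 25;python3 -m handwheel '0 0 -.1 0;0 0 -.3 0;0 0 -.5 0;0 0 -.7 0;0 0 -.8 0;0 0 -.8 0;0 0 -.6 0;0 0 0 0';  python3 - <<'E'
from h import *
plan((.61,.153,.245),-98.7)
cv2.imwrite("pics/w3.png",ctrl.snapshot("wrist")[200:480,150:500,::-1].repeat(2,0).repeat(2,1))
E
```

```text
clock: 3.37
eef_pos: [0.564, -0.3256, 0.0425]
orientation: [0.0, -0.65, 0.76, -0.0]
contact_force: [-0.9, 0.2, 3.4]
gripper_width: 0.0382
clock: 4.03
eef_pos: [0.5653, -0.3263, 0.2401]
orientation: [0.002, -0.65, 0.76, -0.005]
contact_force: [0.4, -0.8, -0.6]
gripper_width: 0.0382
t=4.03 now [ 0.5653 -0.3263  0.2401] yaw -99.0 F[ 0.4 -0.8 -0.6] w0.0382 j [-0.58  0.51  1.15  0.    1.47  1.15]
 shift shares [-9.608  0.609 -0.144] turn share -0.001 = -0.3 deg
```

View pics/w3.png

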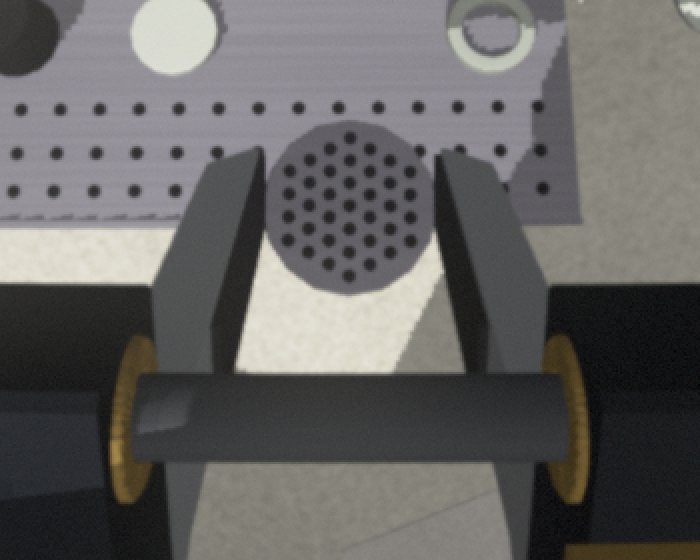

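Run:
```python
from h import *
c=ctrl.calibration("wrist");s,R=pose()
for z in(.238,.243,.248):
  p=px2w(c,[(325,303.5)],z)[0]; print(z,(R.T@(p-s["eef_pos"])).round(4))
plan((.55,.15,.265),-98.7)
```

```text
0.238 [-0.0005  0.0036 -0.0019]
0.243 [-0.0005  0.0013 -0.0069]
0.248 [-0.0005 -0.001  -0.0118]
t=4.08 now [ 0.5647 -0.3259  0.2362] yaw -99.0 F[ 0.5  0.4 -0.3] w0.0380 j [-0.58  0.51  1.16  0.    1.47  1.15]
 shift shares [-9.355  1.77  -0.61 ] turn share -0.001 = -0.3 deg
```

```bash
python3 -m handwheel '-.4 .07 -.1 0;-.76 .15 -.1 0;-.78 .15 -.1 0;-.78 .15 -.1 0;-.78 .15 -.1 0;-.78 .15 -.11 0;-.78 .15 0 0;-.78 .15 0 0'; python3 -m handwheel '-.78 .15 0 0;-.78 .15 0 0;-.78 .15 0 0;-.78 .2 0 0;-.5 .1 0 0;-.2 .04 0 0;0 0 0 0;0 0 0 0'
python3 - <<'E'
from h import *
plan((.55,.15,.265),-98.7)
np.savez("w4.npz",**ctrl.calibration("wrist"))
im=ctrl.snapshot("wrist"); cv2.imwrite("pics/w4full.png",im[:,:,::-1]); cv2.imwrite("pics/w4.png",cv2.resize(im[:300,120:520,::-1],(800,600),interpolation=cv2.INTER_CUBIC))
E
```

```text
clock: 4.75
eef_pos: [0.5533, -0.0264, 0.2618]
orientation: [-0.0, -0.65, 0.76, 0.001]
contact_force: [1.4, -0.5, -0.1]
gripper_width: 0.0382
clock: 5.42
eef_pos: [0.5447, 0.1658, 0.2619]
orientation: [-0.001, -0.65, 0.76, 0.0]
contact_force: [0.2, -1.4, -1.1]
gripper_width: 0.0381
t=5.42 now [0.5447 0.1658 0.2619] yaw -98.9 F[ 0.2 -1.4 -1.1] w0.0381 j [ 0.23  0.31  1.38 -0.    1.46  1.96]
 shift shares [ 0.296 -0.154 -0.062] turn share -0.001 = -0.2 deg
```

View pics/w4.png

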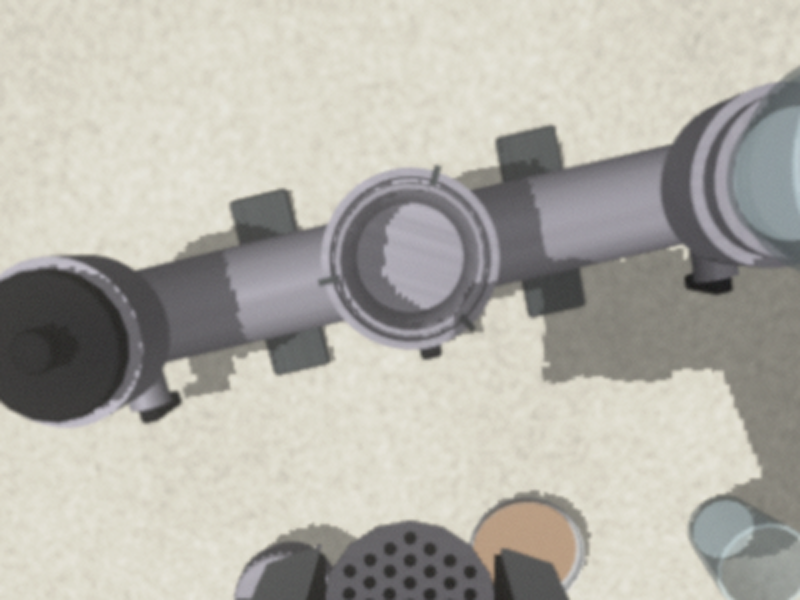

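Run:
```python
from h import *
c=dict(np.load("w4.npz")); g=lambda P:[(120+(x+.5)/2-.5,(y+.5)/2-.5) for x,y in P]
E=px2w(c,g([(322,258),(500,257),(412,167),(412,348)]),.13)
M=px2w(c,g([(435,176),(326,281),(468,323)]),.13)
print(E.round(4).tolist(),np.linalg.norm(E[0]-E[1]),np.linalg.norm(E[2]-E[3]))
m=E.mean(0);print("mouth",((E[0]+E[1])/2)[:2],((E[2]+E[3])/2)[:2],"marks centroid",M.mean(0)[:2])
d=M-m;print(np.degrees(np.arctan2(d[:,1],d[:,0])),np.linalg.norm(d,axis=1))
# fitted by hough for check
im=cv2.imread("pics/w4full.png",0)[:300,120:520]
C=cv2.HoughCircles(cv2.GaussianBlur(im,(3,3),1),cv2.HOUGH_GRADIENT,1.0,80,param1=120,param2=25,minRadius=38,maxRadius=50);print(C)
if C is not None:print(px2w(c,[(120+q[0],q[1]) for q in C[0]],.13).round(4))
t=ctrl.calibration("top");print("top",px2w(t,[(185,232)],.13).round(4))
```

```text
[[0.6194, 0.1865, 0.13], [0.6097, 0.1235, 0.13], [0.6449, 0.1499, 0.13], [0.5825, 0.1597, 0.13]] 0.06371904082657691 0.06325590593410924
mouth [0.61455341 0.15500087] [0.61370146 0.15476894] marks centroid [0.61339337 0.15566713]
[ -25.2025184    95.32792595 -146.98971714] [0.0293922  0.03179005 0.03081975]
[[[204.5 129.5  45. ]
  [ 21.5 176.5  42.7]
  [391.5  89.5  40.5]]]
[[0.6139 0.1556 0.13  ]
 [0.6022 0.295  0.13  ]
 [0.6212 0.0207 0.13  ]]
top [[0.6101 0.1525 0.13  ]]
```

```bash
python3 -m handwheel '0 0 0 -.038;0 0 0 -.0385;0 0 0 -.0385;0 0 0 -.0385;0 0 0 -.0385;0 0 0 -.0385;0 0 0 -.0385;0 0 0 -.0385' ; python3 -m handwheel '0 0 0 -.0385;0 0 0 -.0385;0 0 0 -.0385;0 0 0 -.0385;0 0 0 -.0385;0 0 0 0;0 0 0 0'
python3 - <<'E'
from h import *
s,R=pose(); o=R@np.array([-.0005,.0045,0]);plan(np.array([.614,.1552,.15])-o,-8.9)
E
```

```text
clock: 6.13
eef_pos: [0.5451, 0.1645, 0.2626]
orientation: [0.0, 0.929, -0.37, -0.0]
contact_force: [0.1, -0.0, -0.9]
gripper_width: 0.0384
clock: 6.72
eef_pos: [0.545, 0.1651, 0.2627]
orientation: [0.0, 0.997, -0.081, -0.0]
contact_force: [0.1, -0.5, -0.6]
gripper_width: 0.0385
t=6.72 now [0.545  0.1651 0.2627] yaw -9.3 F[ 0.1 -0.5 -0.6] w0.0385 j [ 0.23  0.31  1.38 -0.    1.46  0.39]
 shift shares [ 1.403 -0.117  2.253] turn share -0.002 = -0.4 deg
```

```bash
python3 -m handwheel '.5 -.04 0 0;.7 -.05 0 0;.203 -.027 .3 0;0 0 .6 0;0 0 .7 0;0 0 .45 0;0 0 .203 0;0 0 0 0' ; python3 -m handwheel '0 0 0 0;0 0 0 0'
python3 - <<'E'
from h import *
s,R=pose(); o=R@np.array([-.0005,.0045,0]);plan(np.array([.614,.1552,.1335])-o,-8.9)
E
```

```text
clock: 7.38
eef_pos: [0.6143, 0.1606, 0.1479]
orientation: [0.001, 0.997, -0.08, -0.002]
contact_force: [0.3, 0.0, 0.3]
gripper_width: 0.0382
clock: 7.55
eef_pos: [0.6159, 0.1613, 0.1522]
orientation: [-0.0, 0.997, -0.079, 0.001]
contact_force: [-0.2, 0.1, -0.4]
gripper_width: 0.0381
t=7.55 now [0.6159 0.1613 0.1522] yaw -9.0 F[-0.2  0.1 -0.4] w0.0381 j [0.2  0.53 1.32 0.   1.29 0.36]
 shift shares [-0.009  0.037  0.375] turn share -0.001 = -0.1 deg
```

```bash
python3 -m handwheel '-.008 .036 .12 0;0 0 .12 0;0 0 .08 0;0 0 .045 0;0 0 0 0;0 0 0 0'
python3 - <<'E'
from h import *
s,R=pose(); o=R@np.array([-.0005,.0045,0]);plan(np.array([.614,.1552,.1335])-o,-8.9)
np.savez("w5.npz",**ctrl.calibration("wrist"))
cv2.imwrite("pics/w5.png",ctrl.snapshot("wrist")[180:480,120:520,::-1].repeat(2,0).repeat(2,1))
E
```

```text
clock: 8.05
eef_pos: [0.6143, 0.1597, 0.1318]
orientation: [0.0, 0.997, -0.078, -0.0]
contact_force: [0.3, 0.0, -0.3]
gripper_width: 0.0384
t=8.05 now [0.6143 0.1597 0.1318] yaw -9.0 F[ 0.3  0.  -0.3] w0.0384 j [0.2  0.55 1.34 0.   1.25 0.35]
 shift shares [ 0.017 -0.001 -0.033] turn share -0.000 = -0.1 deg
```

View pics/w5.png

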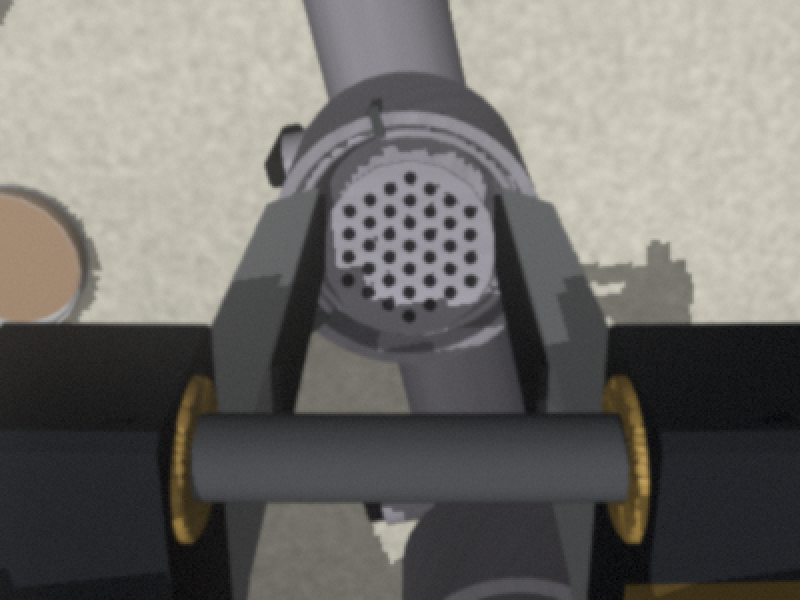

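The plate (centre 410,245) is centred over the barrel opening (centre ≈412,238). Releasing.

```bash
python3 -m handwheel '0 0 0 0;0 0 0 0;0 0 0 0;0 0 0 0;0 0 -.3 0;0 0 -.5 0;0 0 -.6 0;0 0 -.6 0' .55; python3 -m handwheel '0 0 -.4 0;0 0 0 .038;0 0 0 .038;0 0 0 .038;0 0 0 .038;0 0 0 .038;0 0 0 .038;0 0 0 .038'
python3 - <<'E'
from h import *
im=ctrl.snapshot("top");np.savez("w6.npz",**ctrl.calibration("wrist"));a=ctrl.snapshot("wrist")
cv2.imwrite("pics/w6.png",cv2.resize(a[100:400,120:520,::-1],(800,600),interpolation=cv2.INTER_CUBIC))
plan((.5719+.0035,-.247-.0005,.24),-98.7)
E
```

```text
clock: 8.77
eef_pos: [0.614, 0.1595, 0.2329]
orientation: [0.0, 0.997, -0.078, -0.0]
contact_force: [-0.2, 0.4, -0.4]
gripper_width: 0.0516
clock: 9.43
eef_pos: [0.6143, 0.1596, 0.2519]
orientation: [-0.0, 0.878, -0.479, 0.0]
contact_force: [0.5, -0.2, -1.1]
gripper_width: 0.0519
t=9.53 now [0.6143 0.1596 0.2519] yaw -57.0 F[-0.9 -0.2 -0.1] w0.0518 j [0.2  0.47 1.19 0.   1.49 1.19]
 shift shares [6.403 5.09  0.238] turn share 0.232 = 41.7 deg
```

View pics/w6.png

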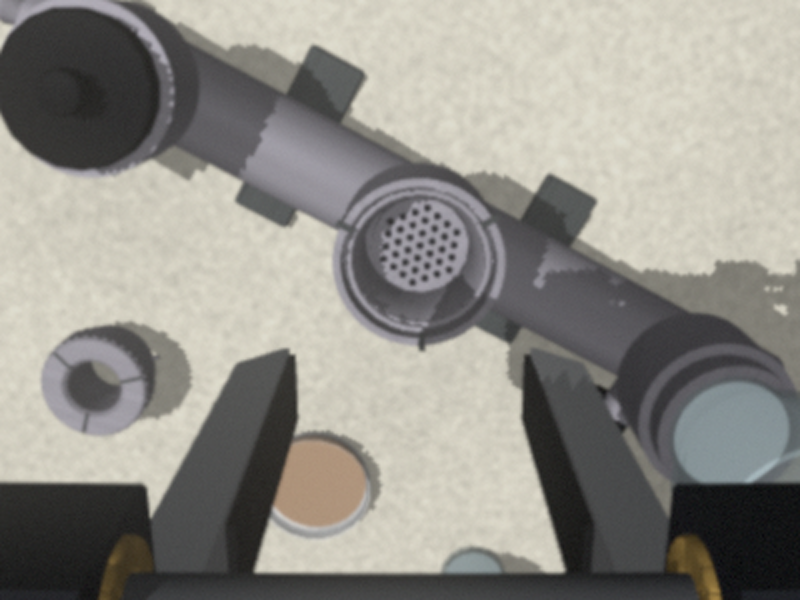

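Plate lies flat on the barrel floor (423,245). Retaining ring top centre ≈(93,385), marks at (63,355), (130,379), (86,421).

Run:
```python
from h import *
c=dict(np.load("w6.npz")); g=lambda P:[(120+(x+.5)/2-.5,100+(y+.5)/2-.5) for x,y in P]
print("plate",px2w(c,g([(423,245)]),.098).round(4),"mouth",px2w(c,g([(419,260)]),.13).round(4))
M=px2w(c,g([(93,385),(63,355),(130,379),(86,421)]),.037)
E=px2w(c,g([(41,385),(146,385),(93,333),(93,436)]),.037);print(E.round(4).tolist(),np.linalg.norm(E[0]-E[1]),np.linalg.norm(E[2]-E[3]))
d=M[1:]-M[0];print("ring",M[0].round(4),E.mean(0),np.degrees(np.arctan2(d[:,1],d[:,0])))
S=px2w(c,g([(343,226),(492,222),(422,341)]),.13)-np.array([.614,.1552,.13]);print("starts",np.degrees(np.arctan2(S[:,1],S[:,0])),np.linalg.norm(S,axis=1))
```

```text
plate [[0.6144 0.1537 0.098 ]] mouth [[0.6151 0.1565 0.13  ]]
[[0.4371, 0.2698, 0.037], [0.4662, 0.2243, 0.037], [0.4767, 0.2596, 0.037], [0.4259, 0.2345, 0.037]] 0.05399270060570072 0.0567013264917481
ring [0.4516 0.2472 0.037 ] [0.45146494 0.24705437 0.037     ] [  72.28750287  -47.83233357 -163.82112685]
starts [  95.16341773  -26.2576486  -146.37245373] [0.03171186 0.03050822 0.03005477]
```

```bash
python3 -m handwheel '.3 .24 0 0;.583 .463 0 0;.61 .485 0 0;.61 .485 0 0;.61 .485 0 0;.61 .485 0 0;.61 .485 0 0;.61 .485 0 0'; python3 -m handwheel '.61 .485 0 0;.61 .485 0 0;.61 .485 0 .038;.3 .0 0 .0388;0 0 0 .0388;0 0 0 .0388;0 0 0 .0388;0 0 0 .038'
python3 - <<'E'
from h import *
plan((.5754,-.2475,.08),-98.7)
E
```

```text
clock: 10.2
eef_pos: [0.5868, -0.1312, 0.2521]
orientation: [-0.0, 0.881, -0.474, 0.0]
contact_force: [-0.1, -0.1, -0.4]
gripper_width: 0.0515
clock: 10.87
eef_pos: [0.5831, -0.2594, 0.2518]
orientation: [-0.0, -0.653, 0.758, 0.0]
contact_force: [0.0, -0.0, 0.2]
gripper_width: 0.0517
t=10.87 now [ 0.5831 -0.2594  0.2518] yaw -98.5 F[ 0.  -0.   0.2] w0.0517 j [-0.48  0.48  1.17 -0.    1.49  1.24]
 shift shares [-0.212  0.187  3.436] turn share 0.001 = 0.2 deg
```

```bash
python3 -m handwheel '-.21 .19 .4 .001;0 0 .7 0;0 0 .7 0;0 0 .7 0;0 0 .6 0;0 0 .33 0;0 0 0 0;0 0 0 0' .55 25
python3 - <<'E'
from h import *
plan((.5754,-.2475,.0425),-98.7)
E
```

```text
clock: 11.53
eef_pos: [0.5752, -0.2474, 0.0804]
orientation: [-0.0, -0.653, 0.757, 0.0]
contact_force: [0.3, -0.2, 0.8]
gripper_width: 0.0516
t=11.53 now [ 0.5752 -0.2474  0.0804] yaw -98.5 F[ 0.3 -0.2  0.8] w0.0516 j [-0.46  0.59  1.41 -0.    1.14  1.25]
 shift shares [ 0.002 -0.004  0.758] turn share 0.001 = 0.2 deg
```

```bash
python3 -m handwheel '0 .02 .3 0;0 0 .24 0;0 0 .1 0;0 0 .07 0;0 0 .035 0;0 0 0 0'; python3 -m handwheel '0 0 0 0;0 0 0 0;0 0 0 0;0 0 0 0;0 0 0 0;0 0 0 0' 0.3 25;python3 -m handwheel '0 0 -.1 0;0 0 -.3 0;0 0 -.5 0;0 0 -.7 0;0 0 -.8 0;0 0 -.8 0;0 0 -.7 0;0 0 -.4 0';  python3 - <<'E'
from h import *
np.savez("w7.npz",**ctrl.calibration("wrist"))
cv2.imwrite("pics/w7.png",ctrl.snapshot("wrist")[200:480,150:500,::-1].repeat(2,0).repeat(2,1))
s,R=pose();np.save("w7p.npy",np.c_[R,s["eef_pos"]])
plan((.614,.1552,.255),-8.9)
E
```

```text
clock: 12.03
eef_pos: [0.5745, -0.2473, 0.0434]
orientation: [0.0, -0.652, 0.758, -0.0]
contact_force: [-0.1, 0.2, -0.4]
gripper_width: 0.0518
clock: 12.53
eef_pos: [0.5746, -0.2474, 0.0436]
orientation: [0.0, -0.652, 0.758, -0.0]
contact_force: [-0.4, -0.8, 4.6]
gripper_width: 0.0385
clock: 13.2
eef_pos: [0.5747, -0.2474, 0.263]
orientation: [0.001, -0.652, 0.758, -0.002]
contact_force: [0.6, 0.5, -0.6]
gripper_width: 0.0389
t=13.25 now [ 0.5753 -0.2477  0.2656] yaw -98.6 F[ 0.3 -0.5  3.1] w0.0383 j [-0.47  0.44  1.2   0.    1.5   1.26]
 shift shares [-8.084  0.446  0.188] turn share -0.499 = -89.7 deg
```

```bash
python3 -m handwheel '-.4 .02 0 0;-.75 .04 0 0;-.77 .043 0 0;-.77 .043 0 0;-.77 .043 0 0;-.77 .043 0 0;-.77 .043 0 0;-.77 .043 0 0'; python3 -m handwheel '-.77 .043 0 0;-.77 .043 0 0;-.77 .043 0 0;0 .0 0 -.038;0 0 0 -.0385;0 0 0 -.0385;0 0 0 -.0385;0 0 0 -.0385'; python3 -m handwheel '0 .0 0 -.0385;0 0 0 -.0385;0 0 0 -.0385;0 0 0 -.0385;0 0 0 -.0385;0 0 0 -.0385;0 0 0 -.0385;0 0 0 -.0385'
python3 - <<'E'
from h import *
c=dict(np.load("w7.npz"));P=np.load("w7p.npy");R,p=P[:,:3],P[:,3]
im=cv2.imread("pics/w7.png")[::2,::2]; m=(im.min(2)>185).astype(np.uint8)
n,l,s,ce=cv2.connectedComponentsWithStats(m)
for i in range(1,n):
    if s[i,4]>800:
        uv=ce[i]+[150,200];print(s[i],uv,(R.T@(px2w(c,[uv],p[2]+.0035)[0]-p)).round(4))
o=pose()[1]@np.array([0,.004,0]);plan(np.array([.614,.1552,.15])-o,-8.9)
cv2.imwrite("pics/w8.png",ctrl.snapshot("wrist")[180:480,120:520,::-1].repeat(2,0).repeat(2,1))
E
```

```text
clock: 13.92
eef_pos: [0.6015, 0.0423, 0.2579]
orientation: [-0.0, -0.652, 0.758, 0.0]
contact_force: [1.0, -0.7, -0.4]
gripper_width: 0.0386
clock: 14.58
eef_pos: [0.6126, 0.1556, 0.2577]
orientation: [0.0, 0.849, -0.528, -0.0]
contact_force: [0.1, -0.1, -0.3]
gripper_width: 0.0381
clock: 15.25
eef_pos: [0.6127, 0.1555, 0.2577]
orientation: [0.0, 0.997, -0.072, -0.0]
contact_force: [-0.5, -1.1, -0.4]
gripper_width: 0.0385
[   0    0   93  141 9536] [186.59846896 270.93246644] [-0.0612 -0.0131 -0.0036]
[ 119  117  111   69 5136] [324.35046729 360.38648754] [-0.0011  0.031  -0.0038]
t=15.25 now [0.6127 0.1555 0.2577] yaw -8.3 F[-0.5 -1.1 -0.4] w0.0385 j [0.19 0.46 1.18 0.   1.5  0.34]
 shift shares [ 0.029 -0.079  2.155] turn share 0.003 = 0.6 deg
```

View pics/w8.png

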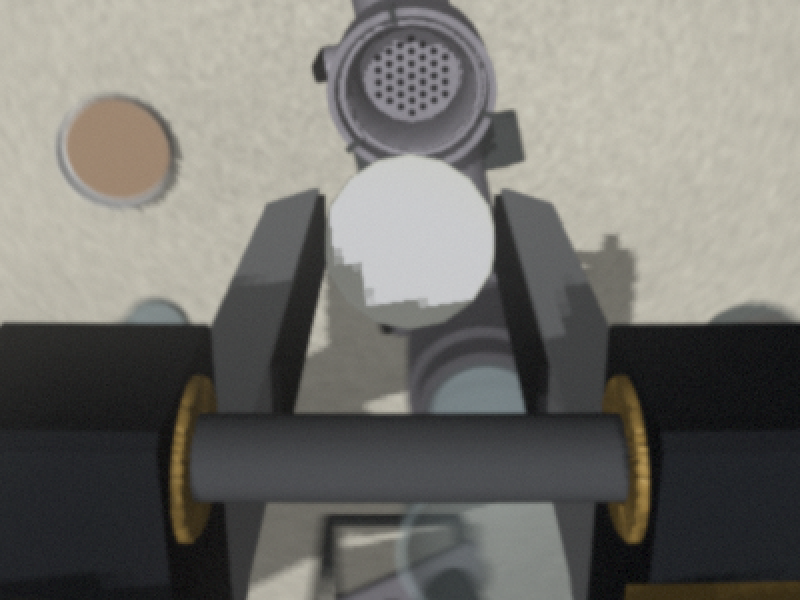

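Frit held at (410,241), same as the plate was (about 1 mm forward); plate still flat in the barrel at (412,78). Lowering.

```bash
python3 -m handwheel '.029 -.079 .2 .003;0 0 .5 0;0 0 .6 0;0 0 .5 0;0 0 .25 0;0 0 .1 0;0 0 0 0;0 0 0 0'
python3 - <<'E'
from h import *
o=pose()[1]@np.array([-.0003,.0037,0]);plan(np.array([.614,.1552,.132])-o,-8.9)
E
```

```text
clock: 15.97
eef_pos: [0.6154, 0.1594, 0.1518]
orientation: [-0.0, 0.997, -0.081, 0.001]
contact_force: [0.5, -0.7, 1.0]
gripper_width: 0.038
t=15.97 now [0.6154 0.1594 0.1518] yaw -9.3 F[ 0.5 -0.7  1. ] w0.0380 j [0.2  0.53 1.32 0.   1.29 0.36]
 shift shares [-0.009  0.014  0.396] turn share -0.002 = -0.4 deg
```

```bash
python3 -m handwheel '-.009 .014 .12 0;0 0 .12 0;0 0 .08 0;0 0 .06 0;0 0 0 0;0 0 0 0'
python3 - <<'E'
from h import *
o=pose()[1]@np.array([-.0003,.0037,0]);plan(np.array([.614,.1552,.132])-o,-8.9)
E
python3 -m handwheel '0 0 0 0;0 0 0 0;0 0 0 0;0 0 0 0;0 0 -.3 0;0 0 -.5 0;0 0 -.6 0;0 0 -.6 0' .55; python3 -m handwheel '0 0 -.4 0;0 0 0 .038;0 0 0 .038;0 0 0 .038;0 0 0 .038;0 0 0 .038;0 0 0 .038;0 0 0 .038'
python3 - <<'E'
from h import *
np.savez("w9.npz",**ctrl.calibration("wrist"));a=ctrl.snapshot("wrist")
cv2.imwrite("pics/w9.png",cv2.resize(a[150:300,230:430,::-1],(800,600),interpolation=cv2.INTER_CUBIC))
plan((.5503+.003,-.3884-.0005,.25),-98.7)
E
```

```text
clock: 16.47
eef_pos: [0.6143, 0.1586, 0.1316]
orientation: [0.0, 0.997, -0.08, -0.0]
contact_force: [0.0, -0.7, 0.7]
gripper_width: 0.0385
t=16.47 now [0.6143 0.1586 0.1316] yaw -9.2 F[ 0.  -0.7  0.7] w0.0385 j [0.19 0.55 1.34 0.   1.25 0.36]
 shift shares [ 0.01  -0.007 -0.009] turn share -0.002 = -0.3 deg
clock: 17.13
eef_pos: [0.614, 0.1585, 0.2326]
orientation: [0.0, 0.997, -0.08, -0.0]
contact_force: [-0.0, 1.4, 0.8]
gripper_width: 0.0516
clock: 17.8
eef_pos: [0.6143, 0.1586, 0.2517]
orientation: [-0.0, 0.877, -0.48, 0.0]
contact_force: [-0.4, -0.1, -0.4]
gripper_width: 0.0517
t=17.85 now [0.6144 0.1586 0.2517] yaw -57.9 F[ 0.5 -0.2 -0.2] w0.0519 j [ 0.19  0.47  1.19 -0.    1.49  1.21]
 shift shares [8.629 6.85  0.034] turn share 0.227 = 40.8 deg
```

View pics/w9.png

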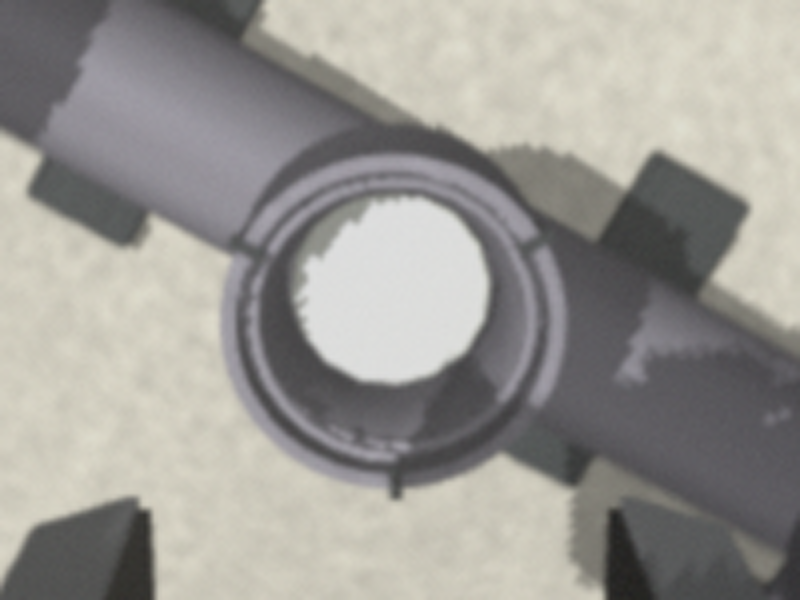

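Frit lies flat in the barrel (centre 392,289; 200×192 px, same aspect as the rim). Now the spacer.

```bash
python3 -m handwheel '.3 .24 0 0;.583 .463 0 0;.63 .5 0 0;.63 .5 0 0;.63 .5 0 0;.63 .5 0 0;.63 .5 0 0;.63 .5 0 0'; python3 -m handwheel '.63 .5 0 0;.63 .5 0 0;.63 .5 0 0;.63 .5 0 0;.63 .5 0 0;.63 .5 0 0;.48 .4 0 .038;0 .0 0 .0388' ; python3 -m handwheel '0 0 0 .0388;0 0 0 .0388;0 0 0 .0388;0 0 0 .032;0 0 0 0';python3 - <<'E'
from h import *
plan((.5503+.003,-.3884-.0005,.08),-98.7)
E
```

```text
clock: 18.52
eef_pos: [0.5852, -0.1396, 0.2519]
orientation: [-0.0, 0.879, -0.476, 0.0]
contact_force: [1.3, 0.1, -0.1]
gripper_width: 0.0514
clock: 19.18
eef_pos: [0.5568, -0.4143, 0.2504]
orientation: [0.0, 0.813, -0.583, -0.0]
contact_force: [0.0, 0.4, 0.0]
gripper_width: 0.0515
clock: 19.6
eef_pos: [0.5589, -0.409, 0.2516]
orientation: [-0.0, -0.658, 0.753, 0.0]
contact_force: [-0.3, 0.4, -0.1]
gripper_width: 0.0517
t=19.60 now [ 0.5589 -0.409   0.2516] yaw -97.7 F[-0.3  0.4 -0.1] w0.0517 j [-0.68  0.61  0.97 -0.    1.56  1.02]
 shift shares [-0.383  0.164  3.432] turn share 0.005 = 1.0 deg
```

```bash
python3 -m handwheel '-.38 .164 .4 .0055;0 0 .7 0;0 0 .7 0;0 0 .7 0;0 0 .6 0;0 0 .33 0;0 0 0 0;0 0 0 0' .55 25
python3 - <<'E'
from h import *
plan((.5503+.003,-.3884-.0005,.0435),-98.7)
E
```

```text
clock: 20.27
eef_pos: [0.5533, -0.389, 0.0801]
orientation: [-0.0, -0.654, 0.757, 0.0]
contact_force: [0.0, -0.0, 0.4]
gripper_width: 0.0517
t=20.27 now [ 0.5533 -0.389   0.0801] yaw -98.4 F[ 0.  -0.   0.4] w0.0517 j [-0.67  0.69  1.24  0.    1.21  1.05]
 shift shares [-0.001 -0.001  0.733] turn share 0.002 = 0.3 deg
```

```bash
python3 -m handwheel '0 0 .3 0;0 0 .23 0;0 0 .1 0;0 0 .07 0;0 0 .033 0;0 0 0 0'; python3 -m handwheel '0 0 0 0;0 0 0 0;0 0 0 0;0 0 0 0;0 0 0 0;0 0 0 0' 0.3 20;python3 -m handwheel '0 0 -.1 0;0 0 -.3 0;0 0 -.5 0;0 0 -.7 0;0 0 -.8 0;0 0 -.8 0;0 0 -.7 0;0 0 -.4 0';  python3 - <<'E'
from h import *
plan((.614,.1552,.258),-8.9)
E
```

```text
clock: 20.77
eef_pos: [0.5534, -0.3892, 0.0438]
orientation: [0.0, -0.652, 0.758, -0.0]
contact_force: [0.2, -0.9, -0.2]
gripper_width: 0.0514
clock: 21.27
eef_pos: [0.5535, -0.3892, 0.044]
orientation: [0.0, -0.652, 0.758, -0.0]
contact_force: [-0.1, 0.5, 5.1]
gripper_width: 0.0386
clock: 21.93
eef_pos: [0.5536, -0.3892, 0.2636]
orientation: [0.0, -0.652, 0.758, -0.002]
contact_force: [0.9, -1.3, -0.4]
gripper_width: 0.0385
t=21.93 now [ 0.5536 -0.3892  0.2636] yaw -98.6 F[ 0.9 -1.3 -0.4] w0.0385 j [-0.67  0.57  1.01  0.    1.56  1.05]
 shift shares [-10.948   0.43    0.083] turn share -0.498 = -89.7 deg
```

```bash
python3 -m handwheel '-.4 .03 0 0;-.75 .03 0 0;-.78 .031 0 0;-.78 .031 0 0;-.78 .031 0 0;-.78 .031 0 0;-.78 .031 0 0;-.78 .031 0 0'; python3 -m handwheel '-.78 .031 0 0;-.78 .031 0 0;-.78 .031 0 0;-.78 .031 0 0;-.78 .031 0 0;-.78 .031 0 0;-.4 0 0 0;0 0 0 -.0385'; python3 -m handwheel '0 .0 0 -.0385;0 0 0 -.0385;0 0 0 -.0385;0 0 0 -.0385;0 0 0 -.0385;0 0 0 -.0385;0 0 0 -.0385;0 0 0 -.0385';python3 -m handwheel '0 .0 0 -.0385;0 0 0 -.0385;0 0 0 -.0385;0 0 0 -.0385;0 0 0 0'
python3 - <<'E'
from h import *
o=pose()[1]@np.array([0,.004,0]);plan(np.array([.614,.1552,.15])-o,-8.9)
np.savez("w10.npz",**ctrl.calibration("wrist"))
cv2.imwrite("pics/w10.png",ctrl.snapshot("wrist")[180:480,120:520,::-1].repeat(2,0).repeat(2,1))
E
```

```text
clock: 22.6
eef_pos: [0.5843, -0.0971, 0.2587]
orientation: [-0.0, -0.652, 0.758, 0.0]
contact_force: [0.4, 0.1, -0.1]
gripper_width: 0.0387
clock: 23.27
eef_pos: [0.6129, 0.1577, 0.258]
orientation: [-0.0, -0.697, 0.717, 0.0]
contact_force: [0.2, -0.8, -1.1]
gripper_width: 0.039
clock: 23.93
eef_pos: [0.6132, 0.1535, 0.2584]
orientation: [0.0, 0.951, -0.308, -0.0]
contact_force: [0.3, 0.1, -0.8]
gripper_width: 0.0387
clock: 24.35
eef_pos: [0.6132, 0.1535, 0.2585]
orientation: [0.0, 0.997, -0.071, -0.0]
contact_force: [0.0, 0.7, -0.2]
gripper_width: 0.0388
t=24.35 now [0.6132 0.1535 0.2585] yaw -8.2 F[ 0.   0.7 -0.2] w0.0388 j [0.19 0.46 1.18 0.   1.5  0.33]
 shift shares [ 0.012 -0.115  2.169] turn share 0.004 = 0.7 deg
```

View pics/w10.png

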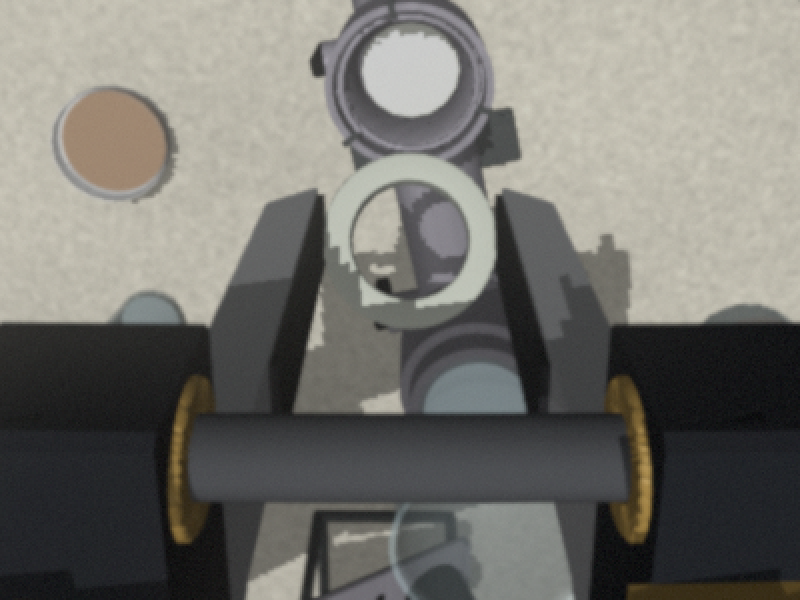

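Spacer held at (411,241), same as the frit was. Lowering.

```bash
python3 -m handwheel '.012 -.115 .2 .004;0 0 .5 0;0 0 .6 0;0 0 .5 0;0 0 .25 0;0 0 .1 0;0 0 0 0;0 0 0 0'
python3 - <<'E'
from h import *
o=pose()[1]@np.array([-.0002,.0038,0]);plan(np.array([.614,.1552,.132])-o,-8.9)
E
```

```text
clock: 25.07
eef_pos: [0.6153, 0.1594, 0.1522]
orientation: [-0.0, 0.997, -0.081, 0.001]
contact_force: [0.2, 0.6, -0.1]
gripper_width: 0.039
t=25.07 now [0.6153 0.1594 0.1522] yaw -9.3 F[ 0.2  0.6 -0.1] w0.0390 j [0.2  0.53 1.32 0.   1.29 0.36]
 shift shares [-0.01   0.011  0.404] turn share -0.002 = -0.4 deg
```

```bash
python3 -m handwheel '-.01 .011 .12 0;0 0 .12 0;0 0 .09 0;0 0 .06 0;0 0 0 0;0 0 0 0'; python3 -m handwheel '0 0 0 0;0 0 0 0;0 0 0 0;0 0 0 0;0 0 -.3 0;0 0 -.5 0;0 0 -.6 0;0 0 -.6 0' .55; python3 -m handwheel '-.5 .45 -.4 0;-.5 .45 0 0;0 0 0 0;0 0 0 0'
python3 - <<'E'
from h import *
np.savez("w11.npz",**ctrl.calibration("wrist"));a=ctrl.snapshot("wrist");cv2.imwrite("pics/w11full.png",a[:,:,::-1])
c=ctrl.calibration("wrist");u,v=w2px(c,[.614,.155,.11])[0];print(u,v)
r,q=w2px(c,[.4516,.247,.037])[0];print(r,q)
A=cv2.resize(a[max(0,int(v)-75):int(v)+75,max(0,int(u)-50):int(u)+50,::-1],(400,600),interpolation=cv2.INTER_CUBIC)
B=cv2.resize(a[max(0,int(q)-60):int(q)+60,max(0,int(r)-40):int(r)+40,::-1],(400,600),interpolation=cv2.INTER_CUBIC)
cv2.imwrite("pics/w11.png",np.hstack([A,B]));plan((.4516,.247,.2),60)
E
```

```text
clock: 25.57
eef_pos: [0.6142, 0.1587, 0.1314]
orientation: [0.0, 0.997, -0.08, -0.0]
contact_force: [-0.5, -0.4, 0.2]
gripper_width: 0.0384
clock: 26.23
eef_pos: [0.6139, 0.1587, 0.2325]
orientation: [0.0, 0.997, -0.08, -0.0]
contact_force: [-0.3, 0.5, 0.3]
gripper_width: 0.0519
clock: 26.57
eef_pos: [0.5571, 0.1218, 0.2524]
orientation: [-0.0, 0.997, -0.081, 0.001]
contact_force: [-0.6, 0.1, -0.3]
gripper_width: 0.0517
390.19980786987674 169.13154540275434
183.89296528172775 87.52031287685892
t=26.62 now [0.5579 0.1223 0.252 ] yaw -9.2 F[1.1 1.  0.2] w0.0519 j [0.15 0.32 1.39 0.   1.43 0.31]
 shift shares [-2.499 -2.121  1.038] turn share -0.385 = -69.2 deg
```

View pics/w11.png

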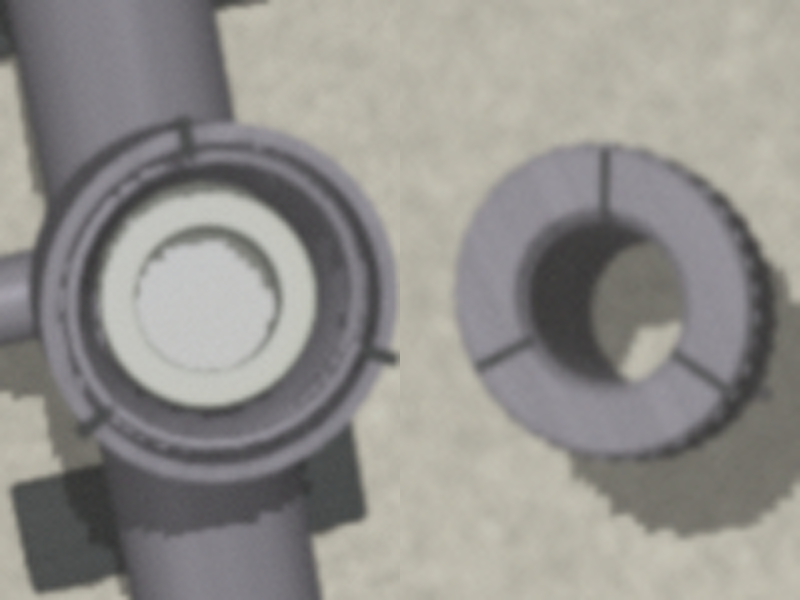

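Run:
```python
from h import *
c=dict(np.load("w11.npz"))
g=lambda P,o,s:[(o[0]+(x+.5)/s-.5,o[1]+(y+.5)/s-.5) for x,y in P]
B=lambda P,z:px2w(c,g(P,(340,94),4),z); G=lambda P:px2w(c,g(P,(143,27),5),.037)
E=B([(40,302),(398,302),(219,122),(219,482)],.13);print("mouth",((E[0]+E[1])/2).round(4),((E[2]+E[3])/2).round(4),np.linalg.norm(E[0]-E[1]),np.linalg.norm(E[2]-E[3]))
M=B([(185,135),(92,422),(382,355)],.13);
for m in (E.mean(0),np.array([.614,.1552,.13])):
    d=M-m;print("starts",np.degrees(np.arctan2(d[:,1],d[:,0])),np.linalg.norm(d,axis=1))
print("spacer",B([(208,296)],.113))
E=G([(55,299),(352,299),(203,143),(203,455)]);r=E.mean(0);print("ring",((E[0]+E[1])/2).round(4),((E[2]+E[3])/2).round(4),np.linalg.norm(E[0]-E[1]),np.linalg.norm(E[2]-E[3]))
M=G([(204,150),(82,368),(326,386)]);N=G([(204,212),(135,338),(278,354)]);d=M-r;f=M-N
print("lugs",np.degrees(np.arctan2(d[:,1],d[:,0])),np.degrees(np.arctan2(f[:,1],f[:,0])))
```

```text
mouth [0.6137 0.1568 0.13  ] [0.6135 0.1559 0.13  ] 0.06384028982471218 0.0639208554642691
starts [  94.43408637 -145.51246453  -26.15851305] [0.03015263 0.03072043 0.03102005]
starts [  95.03017361 -147.73275728  -24.55360293] [0.0313281  0.03043754 0.03015395]
spacer [[0.61414546 0.15583037 0.113     ]]
ring [0.4505 0.2477 0.037 ] [0.4503 0.2473 0.037 ] 0.05352471922669191 0.05341768753683909
lugs [  75.89548177 -162.79701476  -44.58961773] [  76.3822247  -162.6698748   -43.30686918]
```

```bash
python3 -m handwheel '-.4 -.34 0 0;-.6 -.51 0 0;-.6 -.51 0 0;-.6 -.51 0 0;-.3 -.25 0 -.038;0 0 0 -.0385;0 0 0 -.0385;0 0 0 -.0385' .745 50; python3 -m handwheel '0 0 .3 -.0385;0 0 .5 -.0385;0 0 .5 -.0385;0 0 .5 -.0385;0 0 .4 -.0385;0 0 .2 -.0385;0 0 0 0;0 0 0 0';python3 - <<'E'
from h import *
plan((.4506,.2474,.06),60)
E
```

```text
clock: 27.28
eef_pos: [0.4516, 0.2481, 0.2512]
orientation: [0.0, 0.987, 0.164, -0.0]
contact_force: [0.3, 0.1, 0.3]
gripper_width: 0.0697
clock: 27.95
eef_pos: [0.4516, 0.2474, 0.1312]
orientation: [-0.0, 0.867, 0.498, -0.0]
contact_force: [0.2, -0.3, 1.2]
gripper_width: 0.07
t=27.95 now [0.4516 0.2474 0.1312] yaw 59.8 F[ 0.2 -0.3  1.2] w0.0700 j [ 0.43  0.3   1.7   0.    1.14 -0.61]
 shift shares [-0.01  -0.017  1.424] turn share -0.001 = -0.2 deg
```

```bash
python3 -m handwheel '-.01 -.017 .3 0;0 0 .5 0;0 0 .5 0;0 0 .4 0;0 0 .25 0;0 0 .15 0;0 0 .07 0;0 0 0 0'
python3 - <<'E'
from h import *
plan((.4506,.2474,.022),60)
E
```

```text
clock: 28.62
eef_pos: [0.4507, 0.2472, 0.0232]
orientation: [0.0, 0.866, 0.499, 0.0]
contact_force: [-0.0, -0.2, -0.1]
gripper_width: 0.0701
t=28.62 now [0.4507 0.2472 0.0232] yaw 59.9 F[-0.  -0.2 -0.1] w0.0701 j [ 0.43  0.45  1.78  0.    0.9  -0.61]
 shift shares [ 0.002 -0.003  0.025] turn share -0.001 = -0.1 deg
```

```bash
python3 -m handwheel '0 0 .02 0;0 0 0 0;0 0 0 0;0 0 0 0;0 0 0 0;0 0 0 0;0 0 0 0' .45 55
python3 - <<'E'
from h import *
plan((.4506,.2474,.022),60)
E
python3 -m handwheel '0 0 -.2 0;0 0 -.5 0;0 0 -.7 0;0 0 -.7 0;0 0 -.7 0;0 0 -.6 0;0 0 -.3 0;0 0 0 0'
python3 - <<'E'
from h import *
plan((.6139,.1558,.21),87.4)
np.savez("w12.npz",**ctrl.calibration("wrist"));cv2.imwrite("pics/w12full.png",ctrl.snapshot("wrist")[:,:,::-1])
E
```

```text
clock: 29.2
eef_pos: [0.4506, 0.2471, 0.0227]
orientation: [0.0, 0.866, 0.5, 0.001]
contact_force: [-1.3, -0.6, 6.1]
gripper_width: 0.0533
t=29.20 now [0.4506 0.2471 0.0227] yaw 60.0 F[-1.3 -0.6  6.1] w0.0533 j [ 0.43  0.45  1.78 -0.    0.9  -0.62]
 shift shares [ 0.006 -0.004  0.014] turn share -0.000 = -0.0 deg
clock: 29.87
eef_pos: [0.4512, 0.2474, 0.2111]
orientation: [0.0, 0.866, 0.5, 0.003]
contact_force: [0.4, -0.0, -0.8]
gripper_width: 0.0528
t=29.87 now [0.4512 0.2474 0.2111] yaw 60.0 F[ 0.4 -0.  -0.8] w0.0528 j [ 0.43  0.21  1.62  0.    1.31 -0.62]
 shift shares [0.04  3.734 0.035] turn share -0.152 = -27.4 deg
```

```bash
python3 -m handwheel '.01 .4 0 0;.01 .7 0 0;.01 .75 0 0;.01 .75 0 0;0 .65 0 0;0 .35 0 0;0 .134 0 -.038;0 0 0 -.038'; python3 -m handwheel '0 0 0 -.038;0 0 0 -.038;0 0 0 0;0 0 0 0;0 0 0 0';python3 - <<'E'
from h import *
plan((.6139,.1558,.16),87.4)
E
```

```text
clock: 30.58
eef_pos: [0.6134, 0.1538, 0.2039]
orientation: [-0.001, 0.799, 0.601, -0.002]
contact_force: [-0.6, -0.3, -1.9]
gripper_width: 0.0528
clock: 31.0
eef_pos: [0.6126, 0.1553, 0.2059]
orientation: [-0.0, 0.725, 0.689, -0.001]
contact_force: [0.7, 0.6, -1.2]
gripper_width: 0.0532
t=31.00 now [0.6126 0.1553 0.2059] yaw 87.1 F[ 0.7  0.6 -1.2] w0.0532 j [ 0.19  0.49  1.26  0.    1.39 -1.33]
 shift shares [0.012 0.026 0.919] turn share -0.002 = -0.3 deg
```

```bash
python3 -m handwheel '.012 .026 .25 -.002;0 0 .3 0;0 0 .2 0;0 0 .1 0;0 0 .05 0;0 0 0 0;0 0 0 0';python3 - <<'E'
from h import *
plan((.6139,.1558,.1395),87.4)
E
```

```text
clock: 31.58
eef_pos: [0.6145, 0.1559, 0.1624]
orientation: [0.0, 0.721, 0.693, 0.0]
contact_force: [0.4, 0.4, -0.2]
gripper_width: 0.0528
t=31.58 now [0.6145 0.1559 0.1624] yaw 87.7 F[ 0.4  0.4 -0.2] w0.0528 j [ 0.19  0.52  1.31  0.    1.31 -1.34]
 shift shares [-0.003 -0.011  0.458] turn share 0.002 = 0.3 deg
```

```bash
python3 -m handwheel '-.003 -.011 .1 .001;0 0 .12 0;0 0 .08 0;0 0 .04 0;0 0 0 0;0 0 0 0';python3 - <<'E'
from h import *
plan((.6139,.1558,.1395),87.4)
E
python3 -m handwheel '0 0 .03 0;0 0 .03 0;0 0 .02 0;0 0 .02 0;0 0 0 0';python3 - <<'E'
from h import *
plan((.6139,.1558,.1395),87.4);print(pose()[0]["wrist_torque"])
E
```

```text
clock: 32.08
eef_pos: [0.6137, 0.1557, 0.1449]
orientation: [-0.0, 0.722, 0.692, -0.0]
contact_force: [-0.5, -0.2, -2.8]
gripper_width: 0.0528
t=32.08 now [0.6137 0.1557 0.1449] yaw 87.5 F[-0.5 -0.2 -2.8] w0.0528 j [ 0.19  0.54  1.33  0.    1.27 -1.34]
 shift shares [0.002 0.004 0.108] turn share 0.001 = 0.1 deg
clock: 32.5
eef_pos: [0.6136, 0.1557, 0.1397]
orientation: [-0.0, 0.722, 0.692, -0.0]
contact_force: [0.1, -0.4, -1.8]
gripper_width: 0.053
t=32.50 now [0.6136 0.1557 0.1397] yaw 87.5 F[ 0.1 -0.4 -1.8] w0.0530 j [ 0.19  0.54  1.34 -0.    1.26 -1.34]
 shift shares [0.002 0.006 0.004] turn share 0.001 = 0.1 deg
[ 0.0387134  -0.08495534  0.04551191]
```

```bash
python3 -m handwheel '0 0 .012 0;0 0 .012 0;0 0 0 0;0 0 0 0';python3 -m handwheel '0 0 .01 0;0 0 0 0;0 0 0 0'
```

```text
clock: 32.83
eef_pos: [0.6137, 0.1557, 0.1388]
orientation: [0.0, 0.722, 0.692, 0.0]
contact_force: [-0.4, -1.1, -2.3]
gripper_width: 0.0529
clock: 33.08
eef_pos: [0.6137, 0.1557, 0.1384]
orientation: [0.0, 0.722, 0.692, 0.0]
contact_force: [-0.6, 0.2, -0.5]
gripper_width: 0.0526
```

```bash
python3 -m handwheel '0 0 .01 0;0 0 0 0;0 0 0 0'; python3 -c "
from h import *
plan((.6139,.1558,.1388),87.4)"
```

```text
clock: 33.33
eef_pos: [0.6138, 0.1558, 0.1381]
orientation: [0.0, 0.722, 0.692, 0.0]
contact_force: [-0.6, -0.3, 3.6]
gripper_width: 0.0528
t=33.33 now [0.6138 0.1558 0.1381] yaw 87.5 F[-0.6 -0.3  3.6] w0.0528 j [ 0.19  0.54  1.34  0.    1.26 -1.34]
 shift shares [ 0.001  0.001 -0.013] turn share 0.001 = 0.1 deg
```

```bash
python3 -m handwheel '0 0 -.008 0;0 0 .005 .03;0 0 .006 .03;0 0 .006 .03;0 0 .006 .03;0 0 0 0'; python3 -c "
from h import *
plan((.6139,.1558,.1388),87.5-21.6);print(pose()[0]['wrist_torque'])"
```

```text
clock: 33.83
eef_pos: [0.6138, 0.1558, 0.1371]
orientation: [0.0, 0.84, 0.542, 0.0]
contact_force: [0.4, -0.2, 2.3]
gripper_width: 0.053
t=33.83 now [0.6138 0.1558 0.1371] yaw 65.7 F[ 0.4 -0.2  2.3] w0.0530 j [ 0.19  0.54  1.34  0.    1.26 -0.96]
 shift shares [ 0.001  0.002 -0.035] turn share -0.001 = -0.2 deg
[ 0.06812919 -0.17213041 -0.07053943]
```

```bash
python3 -m handwheel '0 0 .004 .028;0 0 .005 .028;0 0 .005 .028;0 0 .005 .028;0 0 .005 .028;0 0 .005 .028;0 0 .005 .028;0 0 .005 .028'; python3 -c "
from h import *
plan((.6139,.1558,.135),87.5-62);print(pose()[0]['wrist_torque'])"
```

```text
clock: 34.5
eef_pos: [0.6141, 0.1558, 0.1357]
orientation: [0.0, 0.975, 0.221, 0.001]
contact_force: [0.0, -1.6, 7.0]
gripper_width: 0.0528
t=34.50 now [0.6141 0.1558 0.1357] yaw 25.6 F[ 0.  -1.6  7. ] w0.0528 j [ 0.19  0.54  1.34 -0.    1.25 -0.26]
 shift shares [-0.003 -0.002  0.013] turn share 0.000 = 0.1 deg
[-0.10993113 -0.01211216  0.042181  ]
```

```bash
python3 -m handwheel '0 0 -.004 .028;0 0 0 .028;0 0 0 .028;0 0 0 0;0 0 0 0'; python3 -c "
from h import *
plan((.6139,.1558,.135),87.5-77);print(pose()[0]['wrist_torque'])"; python3 -m handwheel '0 0 0 .02;0 0 0 .02;0 0 0 0;0 0 0 0'; python3 -c "
from h import *
plan((.6139,.1558,.135),87.5-84);print(pose()[0]['wrist_torque'])"
```

```text
clock: 34.92
eef_pos: [0.614, 0.1557, 0.1357]
orientation: [0.0, 0.996, 0.094, 0.0]
contact_force: [0.4, -0.2, 5.6]
gripper_width: 0.0529
t=34.92 now [0.614  0.1557 0.1357] yaw 10.8 F[ 0.4 -0.2  5.6] w0.0529 j [ 0.19  0.54  1.34 -0.    1.25  0.  ]
 shift shares [-0.001 -0.003  0.013] turn share 0.002 = 0.3 deg
[-0.16947794 -0.10017073 -0.07244635]
clock: 35.25
eef_pos: [0.6139, 0.1557, 0.1357]
orientation: [-0.0, 1.0, 0.031, 0.0]
contact_force: [-0.1, -0.1, 6.1]
gripper_width: 0.0526
t=35.25 now [0.6139 0.1557 0.1357] yaw 3.6 F[-0.1 -0.1  6.1] w0.0526 j [ 0.19  0.54  1.34 -0.    1.25  0.13]
 shift shares [-0.001 -0.002  0.013] turn share 0.000 = 0.1 deg
[-0.13989213 -0.01296715 -0.08097867]
```

```bash
python3 -m handwheel '0 0 .002 .015;0 0 .002 .015;0 0 0 0;0 0 0 0'; python3 -c "
from h import *
plan((.6139,.1558,.135),87.5-89.4);print(pose()[0]['wrist_torque'])"; python3 -m handwheel '0 0 .002 .015;0 0 .002 .015;0 0 0 0;0 0 0 0'; python3 -c "
from h import *
plan((.6139,.1558,.135),87.5-94.8);print(pose()[0]['wrist_torque'])"
```

```text
clock: 35.58
eef_pos: [0.614, 0.1557, 0.1356]
orientation: [-0.0, 1.0, -0.016, 0.0]
contact_force: [-1.0, -0.5, 7.3]
gripper_width: 0.0531
t=35.58 now [0.614  0.1557 0.1356] yaw -1.8 F[-1.  -0.5  7.3] w0.0531 j [ 0.19  0.54  1.34 -0.    1.25  0.22]
 shift shares [-0.001 -0.003  0.012] turn share 0.000 = 0.1 deg
[-0.19084532  0.10347729 -0.04482744]
clock: 35.92
eef_pos: [0.614, 0.1557, 0.1356]
orientation: [-0.0, 0.998, -0.063, 0.001]
contact_force: [-1.1, -0.7, 7.9]
gripper_width: 0.0528
t=35.92 now [0.614  0.1557 0.1356] yaw -7.2 F[-1.1 -0.7  7.9] w0.0528 j [ 0.19  0.54  1.34 -0.    1.25  0.32]
 shift shares [-0.002 -0.002  0.011] turn share 0.000 = 0.1 deg
[-0.18079377  0.22836903 -0.12201981]
```

```bash
python3 -m handwheel '0 0 -.006 0;0 0 -.006 0;0 0 0 0;0 0 0 0'; python3 -c "
from h import *
plan((.6139,.1558,.135),87.5-94.8);print(pose()[0]['wrist_torque'])"; python3 -m handwheel '0 0 0 .015;0 0 0 .015;0 0 0 0;0 0 0 0'; python3 -c "
from h import *
plan((.6139,.1558,.135),87.5-100);print(pose()[0]['wrist_torque'])"
```

```text
clock: 36.25
eef_pos: [0.6139, 0.1557, 0.1356]
orientation: [-0.0, 0.998, -0.064, 0.0]
contact_force: [0.9, 0.1, 4.8]
gripper_width: 0.0531
t=36.25 now [0.6139 0.1557 0.1356] yaw -7.4 F[0.9 0.1 4.8] w0.0531 j [ 0.19  0.54  1.34 -0.    1.25  0.32]
 shift shares [-0.    -0.002  0.012] turn share -0.001 = -0.1 deg
[-0.14087005 -0.36622877  0.00880112]
clock: 36.58
eef_pos: [0.6137, 0.1558, 0.1355]
orientation: [-0.0, 0.994, -0.112, 0.0]
contact_force: [0.1, -0.7, 5.5]
gripper_width: 0.0531
t=36.58 now [0.6137 0.1558 0.1355] yaw -12.8 F[ 0.1 -0.7  5.5] w0.0531 j [0.19 0.54 1.34 0.   1.25 0.41]
 shift shares [ 0.003 -0.001  0.011] turn share -0.002 = -0.3 deg
[-0.084864   -0.02490262 -0.07679391]
```

```bash
python3 -m handwheel '0 0 -.01 0;0 0 -.01 0;0 0 -.01 0;0 0 0 0;0 0 0 0'; python3 -c "
from h import *
plan((.6139,.1558,.135),87.5-100);print(pose()[0]['wrist_torque'])"; python3 -m handwheel '0 0 0 .015;0 0 0 .015;0 0 0 0;0 0 0 0'; python3 -c "
from h import *
plan((.6139,.1558,.135),87.5-105.6);print(pose()[0]['wrist_torque'])"
```

```text
clock: 37.0
eef_pos: [0.6136, 0.1557, 0.1357]
orientation: [0.0, 0.994, -0.112, -0.0]
contact_force: [6.2, 1.2, -7.6]
gripper_width: 0.0532
t=37.00 now [0.6136 0.1557 0.1357] yaw -12.9 F[ 6.2  1.2 -7.6] w0.0532 j [0.19 0.54 1.34 0.   1.26 0.42]
 shift shares [ 0.005 -0.004  0.014] turn share -0.002 = -0.4 deg
[ 0.09295811 -1.28480782 -0.16652553]
clock: 37.33
eef_pos: [0.613, 0.1556, 0.1356]
orientation: [0.0, 0.987, -0.158, -0.001]
contact_force: [-0.5, 0.5, -9.6]
gripper_width: 0.0528
t=37.33 now [0.613  0.1556 0.1356] yaw -18.2 F[-0.5  0.5 -9.6] w0.0528 j [0.19 0.54 1.34 0.   1.26 0.51]
 shift shares [ 0.017 -0.01   0.013] turn share -0.001 = -0.1 deg
[-0.31292437 -0.12380898 -0.16722633]
```

```bash
python3 -c "
from h import *
np.savez('w13.npz',**ctrl.calibration('wrist'));a=ctrl.snapshot('wrist');b=ctrl.snapshot('scene')
u,v=w2px(ctrl.calibration('wrist'),[.6135,.1557,.15])[0];print(u,v,yaw())
s=w2px(ctrl.calibration('scene'),[.6135,.1557,.14])[0];print(s)
u,v=int(u),int(v);x,y=s.astype(int)
A=cv2.resize(a[v-80:v+80,u-60:u+60,::-1],(450,600),interpolation=cv2.INTER_CUBIC)
B=cv2.resize(b[y-60:y+60,x-35:x+35,::-1],(350,600),interpolation=cv2.INTER_CUBIC)
cv2.imwrite('pics/w13.png',np.hstack([A,B]))"
```

```text
325.17303314405825 308.6467690431256 -18.21614340400912
[404.14166798 170.18224393]
```

```bash
cat > marks.py <<'E'
from h import *
def marks(im,c,ctr,ztop,r0=.0155,r1=.0245):
    g=cv2.cvtColor(im,cv2.COLOR_BGR2GRAY).astype(np.float32)
    th=np.radians(np.arange(0,360,1.)); rr=np.linspace(r0,r1,12)
    X=np.array([[ctr[0]+r*np.cos(t),ctr[1]+r*np.sin(t),ztop] for t in th for r in rr])
    uv=w2px(c,X).astype(np.float32)
    v=cv2.remap(g,uv[:,:1],uv[:,1:],cv2.INTER_LINEAR).reshape(360,12).mean(1)
    from scipy.ndimage import median_filter
    d=median_filter(v,25,mode="wrap")-v
    i=[k for k in np.argsort(-d) if d[k]==d[(np.arange(k-8,k+9))%360].max()][:6]
    print([(int((k+180)%360-180),round(float(d[k]),1),round(float(v[k]))) for k in i])
if __name__=="__main__":
    c=dict(np.load("w12.npz"));marks(cv2.imread("pics/w12full.png"),c,(.4512,.2474),.2111-.0227+.037)
    c=ctrl.calibration("wrist");a=ctrl.snapshot("wrist")[:,:,::-1].copy();s=ctrl.read_state()
    marks(a,c,(.6138,.1557),s["eef_pos"][2]-.0227+.037); print(yaw(),s["clock"],s["contact_force"],s["wrist_torque"][2])
E
python3 marks.py
```

```text
[(-168, 59.0, 79), (-44, 31.5, 51), (78, 23.6, 67), (91, 10.9, 100), (-129, 0.9, 86), (58, 0.8, 83)]
[(2, 59.1, 81), (115, 55.7, 77), (-126, 49.3, 62), (-143, 3.3, 86), (37, 2.9, 139), (18, 2.8, 140)]
-18.22956807194168 37.4833 [ -1.7644239   -1.26379332 -14.14384337] -0.035247674425388245
```

```bash
python3 -m handwheel '0 0 .018 0;0 0 .018 0;0 0 0 0;0 0 0 0'; python3 -c "
from h import *
s,_=pose();print(s['wrist_torque'],s['joint_torque'][5],s['eef_pos'],s['contact_force'])"; python3 -m handwheel '0 0 0 .012;0 0 0 .012'; python3 -c "
from h import *
s,_=pose();print(s['wrist_torque'],s['joint_torque'][5],s['eef_pos'],s['contact_force'],yaw())"; python3 marks.py | tail -2
```

```text
clock: 37.82
eef_pos: [0.6131, 0.1557, 0.1356]
orientation: [0.0, 0.987, -0.159, -0.001]
contact_force: [-7.1, -1.8, -2.0]
gripper_width: 0.0528
[-0.31327934  1.36686173 -0.00264365] -0.000180753354470653 [0.61313661 0.15574491 0.13557581] [-7.10560429 -1.76737048 -1.98524353]
clock: 37.98
eef_pos: [0.6132, 0.1558, 0.1356]
orientation: [0.0, 0.981, -0.196, -0.0]
contact_force: [-5.2, -0.5, -3.0]
gripper_width: 0.053
[-0.1814716   1.04672935  0.7958839 ] -0.3475978597998619 [0.61322718 0.15575858 0.13557267] [-5.17153759 -0.54770246 -2.95691487] -22.61661807304597
[(-2, 59.9, 81), (110, 55.6, 78), (-129, 41.3, 62), (-113, 10.8, 101), (31, 2.7, 141), (14, 2.2, 141)]
-22.8101109578007 38.0333 [-4.81956301  0.2075032  -3.06933022] 0.042490611702921975
```

```bash
python3 -m handwheel '0 0 0 0;0 0 0 0;0 0 0 0;0 0 0 0' .75; python3 marks.py | tail -2; python3 -m handwheel '0 0 -.2 0;0 0 -.4 0;0 0 -.4 0;0 0 0 0;0 0 0 0'; python3 marks.py | tail -2; python3 -c "
from h import *
plan((.6139,.1558,.156),None)"
```

```text
clock: 38.37
eef_pos: [0.6141, 0.1558, 0.1358]
orientation: [-0.0, 0.981, -0.196, 0.001]
contact_force: [-0.0, -0.4, 0.1]
gripper_width: 0.0701
[(-1, 60.0, 78), (109, 53.0, 76), (-130, 43.9, 64), (56, 3.9, 141), (-167, 2.9, 88), (30, 2.5, 139)]
-22.608775320587334 38.4167 [0.28832964 0.18707334 0.17828645] 0.02920629024807035
clock: 38.83
eef_pos: [0.6142, 0.1558, 0.1867]
orientation: [-0.001, 0.981, -0.196, 0.001]
contact_force: [-0.2, 0.8, -0.7]
gripper_width: 0.0704
[(-20, 17.4, 77), (45, 17.3, 75), (2, 16.2, 94), (91, 12.1, 61), (-67, 5.3, 76), (123, 3.2, 137)]
-22.617722838980157 38.8833 [-0.38525608 -0.17105368  0.15965748] 0.040543373383568386
t=38.88 now [0.6137 0.1557 0.1853] yaw -22.6 F[-0.4 -0.2  0.2] w0.0705 j [0.19 0.5  1.29 0.   1.35 0.59]
 shift shares [ 0.003 -0.003  0.587]
```

```bash
python3 -m handwheel '0 0 .2 0;0 0 .2 0;0 0 .15 0;0 0 .1 0;0 0 0 0;0 0 0 0' .42 10; python3 -m handwheel '0 0 .02 0;0 0 .02 0;0 0 .01 0;0 0 0 0;0 0 0 0';python3 -c "
from h import *
plan((.6139,.1558,.1495),None)"
```

```text
clock: 39.38
eef_pos: [0.6135, 0.1557, 0.152]
orientation: [0.0, 0.981, -0.196, -0.0]
contact_force: [0.0, 0.2, 0.4]
gripper_width: 0.04
clock: 39.8
eef_pos: [0.6138, 0.1557, 0.1504]
orientation: [-0.0, 0.981, -0.196, 0.0]
contact_force: [0.3, -0.3, 1.9]
gripper_width: 0.0394
t=39.80 now [0.6138 0.1557 0.1504] yaw -22.6 F[ 0.3 -0.3  1.9] w0.0394 j [0.19 0.53 1.33 0.   1.28 0.59]
 shift shares [ 0.002 -0.002  0.017]
```

```bash
python3 -m handwheel '0 0 .01 0;0 0 0 0;0 0 0 0'; python3 -m handwheel '0 0 .01 0;0 0 0 0;0 0 0 0'
```

```text
clock: 40.05
eef_pos: [0.614, 0.1557, 0.1501]
orientation: [-0.0, 0.981, -0.196, 0.0]
contact_force: [-0.1, -1.1, 5.6]
gripper_width: 0.039
clock: 40.3
eef_pos: [0.6141, 0.1557, 0.15]
orientation: [-0.0, 0.981, -0.196, 0.001]
contact_force: [-0.7, -1.7, 7.6]
gripper_width: 0.0394
```

```bash
python3 -m handwheel '0 0 -.1 0;0 0 -.5 0;0 0 -.7 0;0 0 -.7 0;.3 .3 0 0;.3 .3 0 0;0 0 0 0;0 0 0 0'; python3 -c "
from marks import *
c=ctrl.calibration('wrist');a=ctrl.snapshot('wrist')[:,:,::-1].copy()
for z in (.148,.150):marks(a,c,(.6138,.1557),z)
t=ctrl.snapshot('top')[:,:,::-1].copy(); b=cv2.imread('pics/top0.png')
for n,(u,v) in dict(bung=(354,250),dish=(215,320),beaker=(265,322),reagent=(300,160),cyl=(512,268),ringspot=(149,320)).items():
    print(n,np.abs(t[v-15:v+15,u-15:u+15].astype(int)-b[v-15:v+15,u-15:u+15]).mean().round(1))
plan((.6,.15,.3))"
```

```text
clock: 40.97
eef_pos: [0.6298, 0.1159, 0.2487]
orientation: [0.0, 0.98, -0.197, -0.001]
contact_force: [0.6, 0.0, -0.6]
gripper_width: 0.0394
[(-2, 52.1, 92), (-131, 51.1, 92), (114, 44.2, 90), (16, 1.8, 148), (-147, 1.7, 145), (-71, 0.7, 141)]
[(-1, 51.9, 92), (-131, 48.8, 93), (113, 44.2, 90), (16, 1.8, 147), (-147, 1.4, 145), (-60, 0.8, 140)]
bung 14.0
dish 20.8
beaker 23.0
reagent 17.8
cyl 24.2
ringspot 41.6
t=41.07 now [0.6295 0.117  0.2487] yaw -22.6 F[ 0.5 -0.3  0.1] w0.0393 j [0.13 0.48 1.17 0.   1.49 0.52]
 shift shares [-0.799 -0.382 -1.025]
```

```bash
python3 -c "
from rig import ctrl
print(ctrl.close_job())"
```

```text
the job is handed in; nothing more can be done
None
```

I dropped the support plate, filter disc and spacer ring into the barrel in order, then set the retaining ring and screwed it down. I handed the job in at about 41 s of the 72 s allowed. No verdict is reported.

**Stack:** after each drop, a wrist picture showed the part lying flat and centred. The spacer measured within about 1 mm of the barrel axis.

**Ring:**
- The ring turned about 100° clockwise of the thread starts with no slip in the grip. I had aimed for about 85°.
- Pulling up with a reading of about 10 N did not lift it. The last bit of turning needed about 0.8 N m.
- The mark readings showed no turn back after I let go.

**Checks that disagreed or were missing:**
- **Ring height:** touching the head put its top at about 150 mm, so the ring's underside is about 21 mm above the floor. That is in tolerance (head centre about 49 mm, allowed 48 ± 2.4), but about 1.5 mm higher than a 100° turn should give.
- **Clamp force:** I could not measure the force on the spacer. I inferred it from the pull test and the turning torque.
- **Mark spacing:** the three ring marks read up to 9° uneven around the assumed centre. I put this down to camera calibration, since the ring gave a similar error before it was fitted.
- **Other objects:** I compared top-camera pictures from before and after for the bung, dish, beaker, bottle and cylinder. The result proved nothing because the light and shadows had changed. I saw no unexpected contact forces, and the gripper crossed the funnel rim with about 30 mm or more to spare.

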